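# Fill the marinade box from a dial-lid shaker

### The job

Fill the marinade box: first slide its cover open along its track until it goes tight at the end, then back it off about two centimetres. Next, with the shaker still lying in its rest, turn its dial lid to the largest opening, and shake all the nutmegs out of it into the box; and put the lemon and every garlic bulb that is there into the box. Lay the shaker back home in its rest as it was, its dial turned fully shut again, slide the cover fully shut over the box, and leave the mug, the salt cellar and the spice jar alone.

Things in the scene. Friction and masses are not known exactly. Their poses are not given: they have to be found in the camera images.
- box: Fixed wooden box, 142 (x) x 222 (y) mm outside, 92 mm high, walls and floor 6 mm, with a sliding cover on top. Origin: centre of its underside on the worktop; z up; x points away from the robot along the cover's track. Two rails, 102 mm high, run on 145 mm beyond the box to +x and carry the opened cover.
- cover (a joint): Slide of the box's flat wooden cover, in m: 0 shut, grows as it moves along the box's +x. It runs evenly (about 2 N) until it goes tight against the end of its track, at about 0.14. It stays where it is left.
- cover_grip (a point): Middle of the cover's grip, an upright wooden bar on the cover: 14 mm thick along the track, 80 mm long across it (box y). Its top is 15 mm above this point; the cover's upper face is 24 mm below it.
- shaker_center (a point): Centre of the shaker: a loose clear square jar, 126 mm long, 52 mm wide, 52 mm high as it lies, about 0.35 kg, nutmegs inside. x runs along the jar to its mouth end, y across it (the 52 mm width to grip), z out of its upper flat. It lies in its rest with the mouth end 15 degrees up, facing the robot's right or right ahead.
- shaker_mouth (a point): Middle of the shaker's mouth end, 63 mm along x from its centre, same axes. The lower half of this end (z below 0) is the opening, the upper half is always closed. The flat round dial before it, 40 mm in radius, reaches 5 mm past it (its knob 13 mm).
- dial (a joint): Angle of the shaker's dial, in rad about the jar's x axis, which it turns round 18 mm above the jar's centre line: 0 shut, 1.57 the largest opening (both are stops). A growing angle takes the knob from the jar's +y side over the top to its -y side. Below about 0.6 no nutmeg gets through. Friction 0.035 N m; it stays where it is left.
- dial_knob (a point): Centre of the ball knob, 20 mm across, on the dial's short 8 mm lever, 68 mm from the dial's axis and 3 mm beyond the mouth end. It stands 45 degrees to the jar's +y side of the jar's z at dial 0, and 45 degrees to the -y side at 1.57. It can be pinched from above.
- rest_seat (a point): Where the shaker's centre lies when home in its fixed wooden rest, 78 mm above the worktop, with the axes the shaker has there. Two saddles 44 mm before and behind carry the jar; their cheeks, 20 mm high, leave about 5 mm each side, and a stop stands 3 mm behind its low end. Between the saddles 70 mm are free for fingers.
- nut_0_c (a point): Centre of a whole nutmeg, a dark brown nut about 18 mm across, at first inside the shaker. May be absent.
- nut_1_c (a point): Centre of a whole nutmeg, a dark brown nut about 18 mm across, at first inside the shaker. May be absent.
- nut_2_c (a point): Centre of a whole nutmeg, a dark brown nut about 18 mm across, at first inside the shaker. May be absent.
- nut_3_c (a point): Centre of a whole nutmeg, a dark brown nut about 18 mm across, at first inside the shaker. May be absent.
- lemon_c (a point): Centre of the lemon, 78 mm long along its x axis, 55 mm thick, lying on the worktop, centre 28 mm up. It rolls a little if pushed. May be absent.
- garlic_a_c (a point): Centre of a whole garlic bulb, 60 x 57 mm at its widest (about 24 mm above the worktop), 58 mm high with its pointed stem, standing on its root; centre 29 mm up. May be absent.
- garlic_b_c (a point): Centre of a whole garlic bulb, 60 x 57 mm at its widest (about 24 mm above the worktop), 58 mm high with its pointed stem, standing on its root; centre 29 mm up. May be absent.
- mug: Cream mug, 78 mm wide (111 with the handle), 100 mm high: a bystander. Origin at its foot.
- salt: Salt cellar, 44 mm wide, 90 mm high: a bystander. Origin at its foot.
- spice: Small glass spice jar with a dark cap, 41 mm wide, 105 mm high, standing: a bystander. Origin at its foot.
Things that resemble listed ones, but are neither listed nor needed, are in the scene too. What is shaped like the part that bears lemon_c but green or turquoise is not meant.

How it is judged:
On the way, in this order (a step that is already met when the one before it is completed fails the run):
1. the cover has been run up to the tight end of its track (slide above 0.133 m) (value of joint cover above 0.133 m), for 0.1 s.
2. the cover has been backed off 10 to 32 mm from there (slide 0.108 to 0.130 m) and rests (value of joint cover between 0.108 and 0.13 m and velocity of joint cover between -0.02 and 0.02 m/s), for 0.3 s.
3. the dial stands at the largest opening (above 1.4 rad) with the shaker still in its rest (value of joint dial above 1.4 rad and distance between shaker_center and rest_seat below 0.02 m), for 0.2 s.
4. all nutmegs are in the box (x of nut_0_c in the frame of box between -0.066 and 0.066 m and y of nut_0_c in the frame of box between -0.106 and 0.106 m and z of nut_0_c in the frame of box between 0 and 0.086 m and x of nut_1_c in the frame of box between -0.066 and 0.066 m and y of nut_1_c in the frame of box between -0.106 and 0.106 m and z of nut_1_c in the frame of box between 0 and 0.086 m and x of nut_2_c in the frame of box between -0.066 and 0.066 m and y of nut_2_c in the frame of box between -0.106 and 0.106 m and z of nut_2_c in the frame of box between 0 and 0.086 m and x of nut_3_c in the frame of box between -0.066 and 0.066 m and y of nut_3_c in the frame of box between -0.106 and 0.106 m and z of nut_3_c in the frame of box between 0 and 0.086 m), for 0.3 s.
At the end, for the whole second after the job is handed in: Every nutmeg, lemon and garlic bulb present lies inside the box, the cover is shut to within 8 mm, and the shaker rests in its rest the way it lay (centre within 15 mm, within 0.2 rad), still, with its dial below 0.2 rad (all of step 4 and x of lemon_c in the frame of box between -0.066 and 0.066 m and y of lemon_c in the frame of box between -0.106 and 0.106 m and z of lemon_c in the frame of box between 0 and 0.086 m and x of garlic_a_c in the frame of box between -0.066 and 0.066 m and y of garlic_a_c in the frame of box between -0.106 and 0.106 m and z of garlic_a_c in the frame of box between 0 and 0.086 m and x of garlic_b_c in the frame of box between -0.066 and 0.066 m and y of garlic_b_c in the frame of box between -0.106 and 0.106 m and z of garlic_b_c in the frame of box between 0 and 0.086 m and value of joint cover below 0.008 m and value of joint dial below 0.2 rad and distance between shaker_center and rest_seat below 0.015 m and angle between the x axis of shaker_center and the x axis of rest_seat, either way round below 0.2 rad and angle between the z axis of shaker_center and the z axis of rest_seat, either way round below 0.2 rad and angle between shaker_center's own z axis and vertical below 0.45 rad and x of shaker_mouth in the frame of rest_seat above 0.045 m and linear speed of shaker below 0.02 m/s); the robot touches nothing.
It fails at once if the mug is pushed more than 40 mm or tipped over (distance of mug from where it was at the start of the episode above 0.04 m or angle between mug's own z axis and vertical above 0.5 rad).
It fails at once if the salt cellar is pushed more than 40 mm or tipped over (distance of salt from where it was at the start of the episode above 0.04 m or angle between salt's own z axis and vertical above 0.5 rad).
It fails at once if the spice jar is pushed more than 40 mm or tipped over (distance of spice from where it was at the start of the episode above 0.04 m or angle between spice's own z axis and vertical above 0.5 rad).
Of nut_0, nut_1, nut_2, nut_3 only 2 to 4 are there at a start; the rules pass over those that are not, and their reading is None.
Of lemon, garlic_a, garlic_b only 1 to 3 are there at a start; the rules pass over those that are not, and their reading is None.
At some moment in a run one of garlic_a, garlic_b may be knocked a few centimetres aside while the robot is not near it.
It also fails if it takes over 210 s, if anything falls off the work surface, if the arm or the gripper's body presses on something with over 40 N, if the wrist force passes 120 N, or if a joint passes its speed limit or range.

### The arm

A 7-joint arm with a two-finger parallel gripper is mounted at the origin on a cart in front of the work surface, level with it; the furniture and walls round the work are solid. World frame = base frame: x ahead of the robot, y to its left, z up, the work surface at z = 0. Lengths are in m, angles in rad, forces in N, time in s.
With the tool pointing down it reaches from about 0.4 to 0.85 m from the base axis. Payload 10.4 kg.
Tool frame: the origin (TCP) lies midway between the tips of the shut fingers; the grasp point (between the pads) lies 19 mm behind it (r.grasp_offset is the distance from the TCP to the grasp point, in m); z points along the fingers, y is the line along which they close (so a half turn about z gives the same grasp; the last joint's range is limited). The gripper opens to 87 mm and grips with 3 to 60 N. Pads are 19 mm wide; open, the fingers measure 117 mm over their backs; the gripper's body (75 mm by 190 mm) begins 51 mm behind the grasp point.
Start: joints at [1.163, 0.332, -0.065, 1.46, 0.022, 1.35, -0.088], TCP at [0.235, -0.579, 0.223] pointing down, gripper open.
Joint ranges: [-2.6, 2.6], [-0.5, 2.12], [-1.47, 1.34], [0.16, 2.42], [-1.27, 4.41], [0.06, 2.06], [-2.6, 2.6]. Speed limits (rad/s): [2.22, 2.22, 2.79, 2.79, 3.14, 3.14, 3.14].

### API

Orientations are given as a unit quaternion [x, y, z, w].
In Python, from bench import r gives the robot as it stands.
- The arm moves only by the tool drive_tool, never from a script. Its argument "moves" is a list that holds one entry, the list of rows, each a list of 7 numbers: the shift along the tool's x, y, z in m, then the turn, a rotation vector about the tool's x, y, z in rad, then the opening, from 0 (shut) to 1 (fully open). In form: [[[tx, ty, tz, ax, ay, az, jaw], ...]]. A call has 1 to 10 rows; each row shifts and turns the commanded pose from where the row before left it, along the tool's axes as they then stand; what a row does not reach is not made up. A row lasts 1/10 s, in which the tool goes at most 50 mm and 8.59 degrees, less where a joint would pass 70% of its speed; a pose out of reach is approached as far as the arm can. A call is refused whole if a number of a shift passes 0.05 or a number of a turn 0.15, either way. A call with a gripper value outside its range is refused whole. The fingers move at their own pace and stop on an object; "squeeze" is the grip in N (left out, the last holds). Time passes only in rows, so rows that do not move let the fingers close. It gives the time, the measured TCP pose, the force, the opening and the grip force at its end, in the units of the state.
- r.read_state(): the state, without advancing time (a new reading comes with each control period).
- r.camera(name): name is "scene" or "top"; returns the picture (420x560x3 uint8, red, green, blue); there is no depth.
- r.camera_info(name): a dict with "mtx" (3x3 intrinsics, pixels), "k1" (the pictures are not rectified: a ray, as slopes to the right and down, at radius r is drawn at 1 + k1 r^2 times it, then the intrinsics apply), "rvec" (rotation vector, rad) and "tvec" (3), from world to camera coordinates, as OpenCV has them. Camera axes: x right, y down, z forward; pixel columns grow to the right and rows downward; lengths in m; the calibration is good to about 2 mm. A picture is of the moment at which its call begins. camera_info takes no time and is no camera call.
- r.close_job(): hands the job in; it is judged then, once.
Trained networks look in the newest picture that a camera, given by its name, has taken for a name from the list of things; names that differ only in an ending like _2 or _b are one class to them, and where a whole thing is asked for, a point or a joint stands for the part that bears it (a point fixed in the world has none). Each returns a list of dicts, best first, with "conf" (0 to 1); they miss things now and then, are a little off and sometimes report something else, mostly with a low value. They report only what shows in the picture. A call takes as long as a camera call. They do not tell look-alikes from the thing itself.
- r.find_in(camera, query): "bbox" ([left, top, right, bottom] in pixels, round what is visible of it).
- r.place_of(camera, query): "at" ([column, row] in pixels: a listed point, or the origin of a listed thing).
The state is a dict: "time": time; "joint_positions": joint angles; "joint_vel": joint speeds; "joint_torque": joint torques, N m; "ee_pos": TCP position; "eef_rot": TCP orientation; "ft_force": force on the tool from outside, world axes, zero at the start; "torque": the same for the moment, N m; "width": finger opening in m; "grip_force": force on a finger pad.
Only numpy, scipy, OpenCV 4.12 (cv2) and the standard library are available. Lean on these libraries where they do the work, as an engineer would, in place of code of your own. Each camera call takes 0.05 s, during which the arm holds its last target. There are 200 camera calls.

## Working session

There is one attempt and no reset: what is moved stays moved. The work goes in short steps, Python scripts to look and compute and a tool call to move; the robot and the scene stay as the last step left them, time stands still between calls to the robot, and variables do not carry over. Pictures are saved under pics/ and viewed, at most 14 in all, crops included, and the job is handed in when it is done.

Besides the shell and the picture viewer there is one more tool, called after "Request:" as name(argument=value, ...) on one line, values as JSON. drive_tool: Moves the arm, as the interface text tells. Its arguments: {"type":"object","properties":{"moves":{"type":"array"},"squeeze":{"type":"number"}},"required":["moves"]}

```bash
mkdir -p pics; ls; cat > h.py <<'E'
import numpy as np, cv2
from scipy.spatial.transform import Rotation as R
from bench import r
def snap(n,f): 
    im=r.camera(n); cv2.imwrite('pics/'+f,cv2.cvtColor(im,cv2.COLOR_RGB2BGR)); return im
def ray(n,px):
    c=r.camera_info(n); K=np.array(c['mtx']); p=np.array([(px[0]-K[0,2])/K[0,0],(px[1]-K[1,2])/K[1,1]])
    u=p.copy()
    for _ in range(30): u=p/(1+c['k1']*(u@u))
    Rm=cv2.Rodrigues(np.array(c['rvec'],float))[0]; t=np.array(c['tvec'],float).ravel()
    d=Rm.T@np.array([u[0],u[1],1]); return -Rm.T@t, d/np.linalg.norm(d)
def atz(n,px,z):
    o,d=ray(n,px); return o+d*(z-o[2])/d[2]
def tri(pa,pb,a='scene',b='top'):
    o1,d1=ray(a,pa);o2,d2=ray(b,pb)
    s=np.linalg.lstsq(np.c_[d1,-d2],o2-o1,rcond=None)[0]
    p,q=o1+s[0]*d1,o2+s[1]*d2; return (p+q)/2,np.linalg.norm(p-q)
def proj(n,P):
    c=r.camera_info(n);K=np.array(c['mtx']);Rm=cv2.Rodrigues(np.array(c['rvec'],float))[0]
    q=Rm@np.array(P,float)+np.array(c['tvec'],float).ravel();u=q[:2]/q[2];u=u*(1+c['k1']*(u@u));return np.round(K[:2,:2]@u+K[:2,2],1)
def st():
    s=r.read_state();return {k:np.round(s[k],3) for k in ('time','ee_pos','eef_rot','width','grip_force','ft_force','joint_positions')}
E
python3 - <<'E'
from h import *
np.set_printoptions(suppress=True,precision=3)
a=snap('scene','s0.png');b=snap('top','t0.png')
for n in('scene','top'):
    print(n,ray(n,(280,210)))
    for q in ['box','cover_grip','shaker_center','shaker_mouth','dial_knob','rest_seat','nut_0_c','lemon_c','garlic_a_c','mug','salt','spice']:
        print(q,[(np.round(d['at'],1).tolist(),round(d['conf'],2)) for d in r.place_of(n,q)])
print(st())
E
```

```text
pics
scene (array([-0.043,  0.733,  0.672]), array([ 0.517, -0.669, -0.534]))
box [([379.6, 207.9], 0.77), ([271.6, 269.9], 0.58)]
cover_grip [([379.6, 170.5], 0.89), ([194.4, 240.6], 0.51)]
shaker_center [([276.6, 270.8], 0.71)]
shaker_mouth [([281.7, 250.0], 0.9), ([192.7, 241.2], 0.69)]
dial_knob [([265.1, 224.8], 0.77), ([194.1, 240.4], 0.36)]
rest_seat [([273.7, 269.8], 0.76)]
nut_0_c []
lemon_c [([237.3, 364.1], 0.79), ([254.0, 235.1], 0.73), ([250.7, 217.2], 0.71), ([296.2, 224.6], 0.56), ([194.8, 242.1], 0.42)]
garlic_a_c []
mug [([177.8, 299.1], 0.93)]
salt [([190.7, 241.8], 0.76), ([298.7, 222.8], 0.2)]
spice [([216.7, 225.2], 0.59)]
top (array([0.137, 0.059, 1.522]), array([ 0.265, -0.021, -0.964]))
box [([379.5, 261.7], 0.78)]
cover_grip [([386.7, 257.7], 0.94)]
shaker_center [([229.9, 258.8], 0.69)]
shaker_mouth [([247.0, 247.4], 0.59)]
dial_knob [([236.2, 238.0], 0.48), ([304.5, 222.8], 0.16)]
rest_seat [([230.1, 257.9], 0.66)]
nut_0_c []
lemon_c [([264.3, 214.6], 0.82), ([303.6, 223.9], 0.76), ([289.4, 186.5], 0.75), ([165.8, 280.4], 0.59)]
garlic_a_c []
mug [([188.8, 211.1], 0.74)]
salt [([245.0, 166.9], 0.49)]
spice [([272.3, 169.6], 0.5)]
{'time': np.float64(1.3), 'ee_pos': array([ 0.235, -0.579,  0.223]), 'eef_rot': array([0.982, 0.191, 0.   , 0.   ]), 'width': np.float64(0.087), 'grip_force': np.float64(0.0), 'ft_force': array([-0.007,  0.556,  0.378]), 'joint_positions': array([ 1.163,  0.332, -0.065,  1.46 ,  0.022,  1.35 , -0.089])}
```

View pics/s0.png

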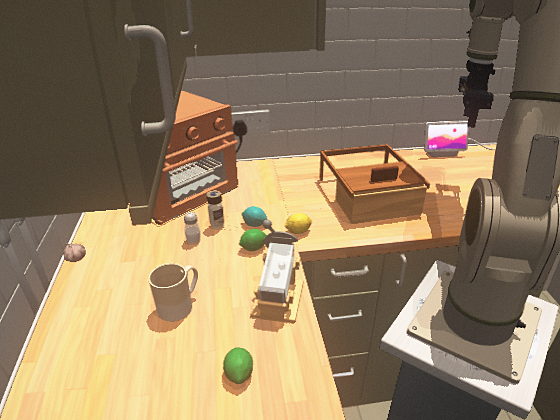

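View pics/t0.png

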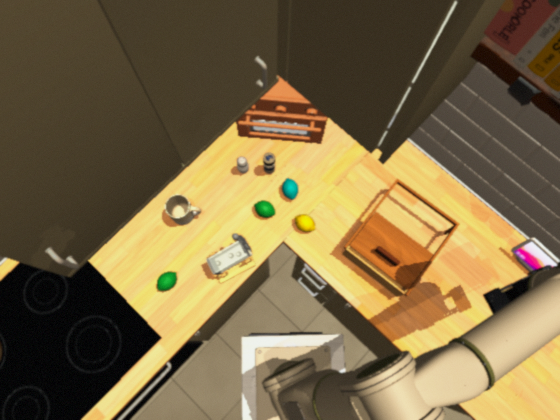

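The views show the box at scene (379,190), the yellow lemon at scene (298,222) / top (305,223), and the shaker in its rest at scene (277,270) / top (230,258). The mug, salt and spice stand at scene (172,290), (192,230) and (215,210). There is one garlic-like bulb at scene (74,252), which the top view doesn't show. The green and turquoise lemons are decoys.

```bash
python3 - <<'E'
from h import *
np.set_printoptions(suppress=True,precision=3)
for n,a,b in [('grip',(379.6,170.5),(386.7,257.7)),('gripvis',(384,174),(387,257)),('shc',(276.6,270.8),(229.9,258.8)),('mouth',(281.7,250),(247,247.4)),('knob',(265.1,224.8),(236.2,238)),('rest',(273.7,269.8),(230.1,257.9)),('lemon',(298,223),(304.5,223.3)),('mug',(177.8,299),(188.8,211)),('salt',(190.7,241.8),(245,166.9)),('spice',(216.7,225.2),(272.3,169.6)),('boxo',(379.6,207.9),(379.5,261.7))]:
    print(n,*tri(a,b))
print('garlic',atz('scene',(74,252),.029), 'turq',atz('scene',(254,216),.028),'green',atz('scene',(253,239),.028))
print(proj('top',atz('scene',(74,252),.029)))
for n in('scene','top'):
  for q in['garlic_a','lemon','dial','cover','shaker']: print(n,q,[(np.round(d['bbox']).tolist(),round(d['conf'],2)) for d in r.find_in(n,q+('_c' if q in('garlic_a','lemon') else ''))])
s=cv2.imread('pics/s0.png');t=cv2.imread('pics/t0.png')
A=cv2.resize(s[190:330,140:330],None,fx=4,fy=4,interpolation=3);cv2.imwrite('pics/c1.png',A)
C=np.hstack([cv2.resize(t[200:300,190:320],(520,400),interpolation=3),cv2.resize(s[220:290,50:100],(280,400),interpolation=3)])
B=np.zeros((200,800,3),np.uint8)
cv2.imwrite('pics/c2.png',C)
E
```

```text
grip [ 0.374 -0.284  0.126] 0.01836512406264632
gripvis [ 0.37  -0.291  0.115] 0.0028150890488511924
shc [0.385 0.188 0.08 ] 0.007937816148861203
mouth [0.415 0.133 0.088] 0.002920873892375033
knob [0.432 0.162 0.165] 0.009454627034330863
rest [0.389 0.188 0.08 ] 0.012345700644877564
lemon [ 0.502 -0.053  0.026] 0.0009396762785385203
mug [0.559 0.33  0.007] 0.0028173097621614898
salt [ 0.72   0.143 -0.017] 0.004836137102737214
spice [ 0.707  0.05  -0.008] 0.009676900605601916
boxo [ 0.373 -0.294 -0.001] 0.0001991580286648463
garlic [0.884 0.396 0.029] turq [ 0.619 -0.007  0.028] green [0.552 0.078 0.028]
[170.6 119.1]
scene garlic_a []
scene lemon [([221.0, 349.0, 251.0, 383.0], 0.93), ([285.0, 214.0, 315.0, 234.0], 0.76), ([241.0, 207.0, 267.0, 226.0], 0.68), ([184.0, 214.0, 202.0, 242.0], 0.53), ([336.0, 163.0, 422.0, 190.0], 0.26)]
scene dial [([209.0, 186.0, 223.0, 228.0], 0.46)]
scene cover [([338.0, 162.0, 423.0, 190.0], 0.84)]Traceback (most recent call last):
  File "<stdin>", line 8, in <module>
ValueError: it knows: box, cover, cover_grip, dial, dial_knob, garlic_a, garlic_b, lemon, mug, nut_0, nut_1, nut_2, nut_3, rest_seat, salt, shaker_center, shaker_mouth, spice
```

```bash
python3 - <<'E'
from h import *
np.set_printoptions(suppress=True,precision=3)
for n in('scene','top'):
  for q in['garlic_a','dial','cover','cover_grip','shaker_center']: print(n,q,[(np.round(d['bbox']).tolist(),round(d['conf'],2)) for d in r.find_in(n,q)])
s=cv2.imread('pics/s0.png');t=cv2.imread('pics/t0.png')
A=np.hstack([cv2.resize(s[205:325,180:320],(490,420),interpolation=3),cv2.resize(s[220:290,50:100],(300,420),interpolation=3)])
cv2.imwrite('pics/c1.png',A)
C=np.hstack([cv2.resize(t[205:285,195:275],(400,400),interpolation=3),cv2.resize(t[180:300,340:460],(400,400),interpolation=3)])
cv2.imwrite('pics/c2.png',C)
E
```

```text
Traceback (most recent call last):
ValueError: it knows: box, cover, cover_grip, dial, dial_knob, garlic_a, garlic_b, lemon, mug, nut_0, nut_1, nut_2, nut_3, rest_seat, salt, shaker_center, shaker_mouth, spice
```

```bash
python3 - <<'E'
from h import *
s=cv2.imread('pics/s0.png');t=cv2.imread('pics/t0.png')
A=np.hstack([cv2.resize(s[205:325,180:320],(490,420),interpolation=3),cv2.resize(s[220:290,50:100],(300,420),interpolation=3)])
cv2.imwrite('pics/c1.png',A)
C=np.hstack([cv2.resize(t[205:285,195:275],(400,400),interpolation=3),cv2.resize(t[180:300,340:460],(400,400),interpolation=3)])
cv2.imwrite('pics/c2.png',C)
E
```

```text
(no output)
```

View pics/c1.png

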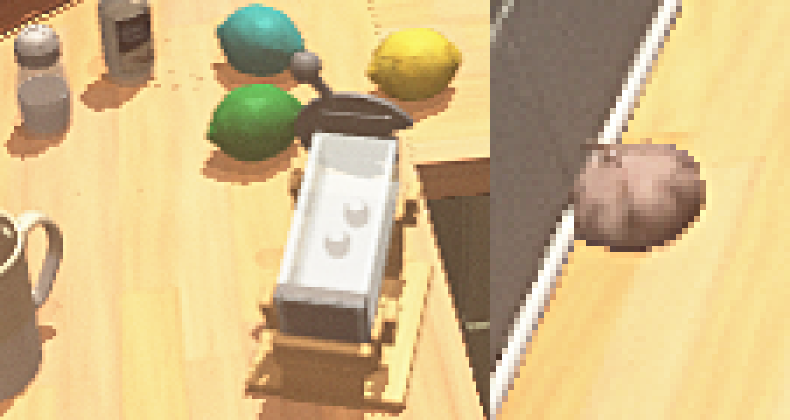

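View pics/c2.png

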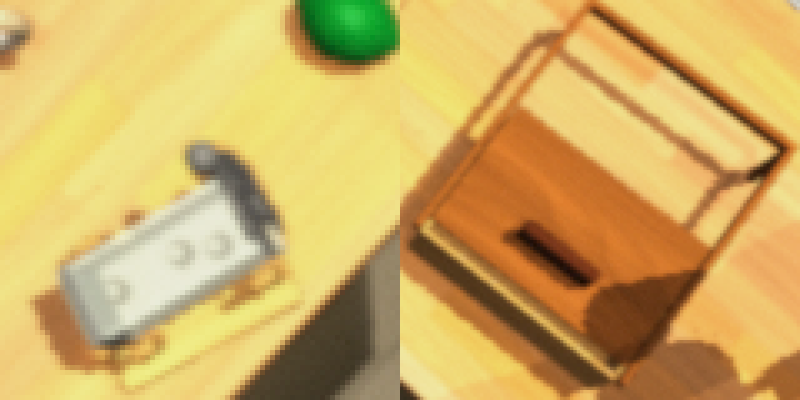

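Nutmegs are visible inside the jar, at least three in the top crop. The knob is at top (235.6,236), jar low end (212,266), mouth (245,250). The bulb-like thing at scene (74,252) is brownish and round.

```bash
python3 - <<'E'
from h import *
np.set_printoptions(suppress=True,precision=3)
P=[atz('top',p,z) for p,z in [((346,247.5),.092),((406,294),.092),((397,181.5),.102),((457,224.4),.102)]]
print(*P)
g=[atz('top',(340+x/3.333,180+y/3.333),.13) for x,y in((125,225),(195,272))]; print('gripends',*g)
# scene: grip top ends, rails
print('garlic size',[np.linalg.norm(atz('scene',a,.029)-atz('scene',b,.029)) for a,b in [((64.5,252),(85.5,252))]], np.linalg.norm(atz('scene',(74,252),.029)-ray('scene',(0,0))[0]))
def T(x,y): return (195+x/5,205+y/5)
print('jar top-face corners z~.1')
for p,z in [((62,268),.09),((98,345),.09),((215,180),.12),((275,250),.12)]: print(atz('top',T(*p),z))
print('knob',*tri((180+305/3.5,205+68/3.5),T(203,155)))
print('salt/spice mug feet',proj('scene',(0.72,.143,0)))
for q in ['garlic_a_c','garlic_b_c','nut_0_c']:
  for n in('scene','top'):
    try: print(q,n,r.find_in(n,q))
    except Exception as e: print(e)
E
```

```text
[ 0.405 -0.173  0.092] [ 0.259 -0.345  0.092] [ 0.612 -0.348  0.102] [ 0.468 -0.522  0.102]
gripends [ 0.396 -0.261  0.13 ] [ 0.352 -0.321  0.13 ]
garlic size [np.float64(0.05746874718825667)] 1.177438174549159
jar top-face corners z~.1
[0.382 0.254 0.09 ]
[0.334 0.231 0.09 ]
[0.428 0.158 0.12 ]
[0.384 0.122 0.12 ]
knob [0.433 0.161 0.166] 0.0005053629954775761
salt/spice mug feet [190.9 237. ]
garlic_a_c scene []
garlic_a_c top [{'bbox': [204.7, 233.3, 253.4, 273.6], 'conf': 0.26}]
garlic_b_c scene []
garlic_b_c top []
nut_0_c scene []
nut_0_c top []
```

```bash
cat >> h.py <<'E'
def Rt(zdir,ydir):
    z=np.array(zdir,float);z/=np.linalg.norm(z);y=np.array(ydir,float);y-=y@z*z;y/=np.linalg.norm(y)
    return R.from_matrix(np.c_[np.cross(y,z),y,z])
def here():
    s=r.read_state();return np.array(s['ee_pos']),R.from_quat(s['eef_rot'])
def plan(p1,R1,n,p0=None,R0=None):
    "rows in tool axes; straight line, even turn; returns end"
    if p0 is None:p0,R0=here()
    if R1 is None:R1=R0
    w=(R0.inv()*R1).as_rotvec();p1=np.array(p1,float)
    for i in range(n):
        a=R0*R.from_rotvec(w*i/n);print(np.round(np.r_[a.inv().apply((p1-p0)/n),w/n],4).tolist())
    return p1,R1
def u(deg):return np.array([np.cos(np.radians(deg)),np.sin(np.radians(deg)),0.])
E
python3 - <<'E'
from h import *
Rg=Rt([0,0,-1],u(-40.3))
a=plan([.373,-.292,.2],Rg,12)
plan([.373,-.292,.112],None,1,*a)
E
```

```text
[0.0197, -0.0179, 0.0019, 0.0, 0.0, -0.0402]
[0.0204, -0.0171, 0.0019, 0.0, 0.0, -0.0402]
[0.021, -0.0162, 0.0019, 0.0, 0.0, -0.0402]
[0.0217, -0.0154, 0.0019, 0.0, 0.0, -0.0402]
[0.0223, -0.0145, 0.0019, 0.0, 0.0, -0.0402]
[0.0228, -0.0136, 0.0019, 0.0, 0.0, -0.0402]
[0.0234, -0.0126, 0.0019, 0.0, 0.0, -0.0402]
[0.0239, -0.0117, 0.0019, 0.0, 0.0, -0.0402]
[0.0243, -0.0107, 0.0019, 0.0, 0.0, -0.0402]
[0.0247, -0.0097, 0.0019, 0.0, 0.0, -0.0402]
[0.0251, -0.0087, 0.0019, 0.0, 0.0, -0.0402]
[0.0254, -0.0077, 0.0019, 0.0, 0.0, -0.0402]
[0.0, 0.0, 0.088, 0.0, 0.0, 0.0]
```

Request:
drive_tool(moves=[[[0.02,-0.018,0.002,0,0,-0.04,1],[0.02,-0.017,0.002,0,0,-0.04,1],[0.021,-0.016,0.002,0,0,-0.04,1],[0.022,-0.015,0.002,0,0,-0.04,1],[0.022,-0.015,0.002,0,0,-0.04,1],[0.023,-0.014,0.002,0,0,-0.04,1],[0.023,-0.013,0.002,0,0,-0.04,1],[0.024,-0.012,0.002,0,0,-0.04,1],[0.024,-0.011,0.002,0,0,-0.04,1],[0.025,-0.01,0.002,0,0,-0.04,1]]])

```text
time: 2.8
ee_pos: [0.3498, -0.3372, 0.2025]
eef_rot: [0.923, 0.384, 0.0, 0.0]
ft_force: [-0.4, -0.5, 0.7]
width: 0.0873
grip_force: 0.0
```

Request:
drive_tool(moves=[[[0.025,-0.009,0.002,0,0,-0.04,1],[0.025,-0.008,0.002,0,0,-0.04,1],[0,0,0,0,0,0,1]]])

```text
time: 3.1
ee_pos: [0.3736, -0.2868, 0.1984]
eef_rot: [0.906, 0.423, 0.0, -0.0]
ft_force: [-0.0, -0.7, 0.0]
width: 0.0871
grip_force: 0.0
```

```bash
python3 - <<'E'
from h import *
print(st())
plan([.373,-.292,.112],Rt([0,0,-1],u(-40.3)),4)
s=snap('scene','s1.png');t=snap('top','t1.png')
cv2.imwrite('pics/m1.png',np.hstack([cv2.resize(s[120:260,300:460],(480,420)),cv2.resize(s[220:290,50:100],(300,420),interpolation=3)]))
for q in['garlic_a_c','garlic_b_c']:
  for n in('scene','top'): print(n,r.place_of(n,q))
E
```

```text
{'time': np.float64(3.1), 'ee_pos': array([ 0.374, -0.287,  0.198]), 'eef_rot': array([ 0.906,  0.423,  0.   , -0.   ]), 'width': np.float64(0.087), 'grip_force': np.float64(0.0), 'ft_force': array([-0.044, -0.687,  0.018]), 'joint_positions': array([ 0.896,  0.027, -0.341,  1.869,  0.009,  1.247, -0.146])}
[-0.0011, 0.0007, 0.0216, -0.0, -0.0002, 0.0013]
[-0.0011, 0.0007, 0.0216, -0.0, -0.0002, 0.0013]
[-0.0011, 0.0007, 0.0216, -0.0, -0.0002, 0.0013]
[-0.0011, 0.0007, 0.0216, -0.0, -0.0002, 0.0013]
scene [{'at': [217.4, 226.0], 'conf': 0.69}]
top []
scene []
top [{'at': [271.5, 168.1], 'conf': 0.31}, {'at': [382.2, 259.1], 'conf': 0.28}]
```

View pics/s1.png

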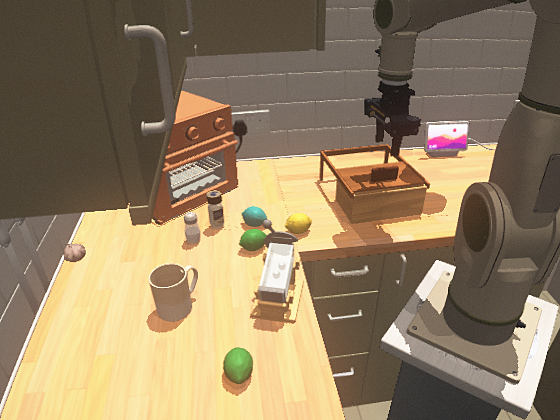

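The gripper hangs over the cover grip (scene ~(390,155) above grip (384,174)), and the rest of the scene is unchanged. Next I descend and close.

Request:
drive_tool(moves=[[[-0.001,0.001,0.022,0,0,0,1],[-0.001,0.001,0.022,0,0,0,1],[-0.001,0.001,0.022,0,0,0,1],[-0.001,0,0.02,0,0,0,1],[0,0,0,0,0,0,0],[0,0,0,0,0,0,0],[0,0,0,0,0,0,0],[0,0,0,0,0,0,0]]], squeeze=20)

```text
time: 4.2
ee_pos: [0.3717, -0.2965, 0.1137]
eef_rot: [0.908, 0.419, 0.0, 0.001]
ft_force: [0.7, 0.3, -0.8]
width: 0.0632
grip_force: 0.0
```

```bash
python3 - <<'E'
from h import *
print(st())
E
```

```text
{'time': np.float64(4.2), 'ee_pos': array([ 0.372, -0.296,  0.114]), 'eef_rot': array([0.908, 0.419, 0.   , 0.001]), 'width': np.float64(0.063), 'grip_force': np.float64(0.0), 'ft_force': array([ 0.731,  0.292, -0.767]), 'joint_positions': array([ 0.896,  0.119, -0.336,  1.964,  0.045,  1.064, -0.166])}
```

Request:
drive_tool(moves=[[[0,0,0,0,0,0,0],[0,0,0,0,0,0,0],[0,0,0,0,0,0,0],[0,0,0,0,0,0,0],[0,0,0,0,0,0,0],[0,0,0,0,0,0,0],[0,0,0,0,0,0,0],[0,0,0,0,0,0,0],[0,0,0,0,0,0,0]]])

```text
time: 5.1
ee_pos: [0.371, -0.2959, 0.1125]
eef_rot: [0.908, 0.419, -0.0, -0.0]
ft_force: [-1.1, 1.5, 0.3]
width: 0.0135
grip_force: 20.0
```

Request:
drive_tool(moves=[[[0,0.01,0,0,0,0,0],[0,0.015,0,0,0,0,0],[0,0.015,0,0,0,0,0],[0,0.015,0,0,0,0,0],[0,0.015,0,0,0,0,0],[0,0.015,0,0,0,0,0],[0,0.015,0,0,0,0,0],[0,0.015,0,0,0,0,0],[0,0.01,0,0,0,0,0],[0,0,0,0,0,0,0]]])

```text
time: 6.1
ee_pos: [0.4648, -0.3756, 0.1122]
eef_rot: [0.908, 0.419, -0.002, -0.003]
ft_force: [-12.7, 9.5, 13.0]
width: 0.0137
grip_force: 19.9
```

Request:
drive_tool(moves=[[[0,0.005,0,0,0,0,0],[0,0.005,0,0,0,0,0],[0,0.003,0,0,0,0,0],[0,0.003,0,0,0,0,0],[0,0,0,0,0,0,0]]])

```text
time: 6.6
ee_pos: [0.4734, -0.3829, 0.1118]
eef_rot: [0.908, 0.419, -0.004, -0.007]
ft_force: [-29.8, 24.4, 27.9]
width: 0.0368
grip_force: 19.8
```

```bash
python3 - <<'E'
from h import *
s=snap('scene','s2.png');t=snap('top','t2.png')
cv2.imwrite('pics/m2.png',np.hstack([cv2.resize(s[120:240,310:450],(420,360),interpolation=3),cv2.resize(t[170:290,340:460],(360,360),interpolation=3)]))
for n in('scene','top'): print(n,r.place_of(n,'cover_grip'))
print(st())
for d in(0,.11,.12,.13,.14): print(d,proj('scene',np.array([.372,-.295,.124])+d*u(-40.3)),proj('top',np.array([.372,-.295,.124])+d*u(-40.3)))
E
```

```text
scene [{'at': [366.2, 153.8], 'conf': 0.93}, {'at': [275.3, 271.2], 'conf': 0.31}]
top [{'at': [409.6, 224.9], 'conf': 0.84}]
{'time': np.float64(6.8), 'ee_pos': array([ 0.473, -0.383,  0.112]), 'eef_rot': array([ 0.908,  0.419, -0.004, -0.007]), 'width': np.float64(0.036), 'grip_force': np.float64(19.783), 'ft_force': array([-30.352,  24.144,  26.796]), 'joint_positions': array([ 0.845,  0.408, -0.302,  1.611,  0.128,  1.159, -0.193])}
0 [384.9 170.5] [388.9 255.4]
0.11 [369.7 154.6] [409.6 227.7]
0.12 [368.5 153.2] [411.5 225.2]
0.13 [367.2 151.9] [413.3 222.7]
0.14 [366.  150.6] [415.2 220.3]
```

View pics/m2.png

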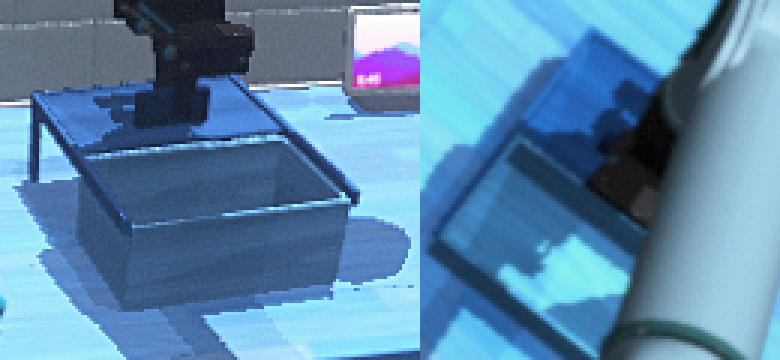

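The picture shows the cover pushed almost to the crossbar, with its near edge in the scene running from about (338,172) to (403,163). I'll put a number on that.

```bash
python3 - <<'E'
from h import *
np.set_printoptions(suppress=True,precision=3)
c=np.array([.372,-.295,0]);X=u(-40.3);Y=u(49.7)
def b(n,p,z): q=atz(n,p,z)-c; return np.round([q@X,q@Y],3)
for z in(.092,.1):
  print(z,'cover edge',b('scene',(338.3,171.7),z),b('scene',(403,163),z),'near box rim',b('scene',(353,195),z),b('scene',(426,187),z),'far rail',b('scene',(321,151.5),z),b('top',(340+170/3,170+30/3),z))
  print('top cover edge',b('top',(340+95/3,170+140/3),z),'near rim',b('top',(340+15/3,170+240/3),z))
s=cv2.imread('pics/s2.png');cv2.imwrite('pics/m3.png',cv2.resize(s[140:205,325:430],(800,495),interpolation=3))
E
```

```text
0.092 cover edge [0.083 0.109] [ 0.092 -0.107] near box rim [-0.057  0.116] [-0.064 -0.101] far rail [0.234 0.116] [0.225 0.119]
top cover edge [0.076 0.111] near rim [-0.062  0.112]
0.1 cover edge [0.069 0.114] [ 0.077 -0.099] near box rim [-0.07   0.121] [-0.077 -0.092] far rail [0.217 0.121] [0.222 0.119]
top cover edge [0.073 0.111] near rim [-0.064  0.112]
```

View pics/m3.png

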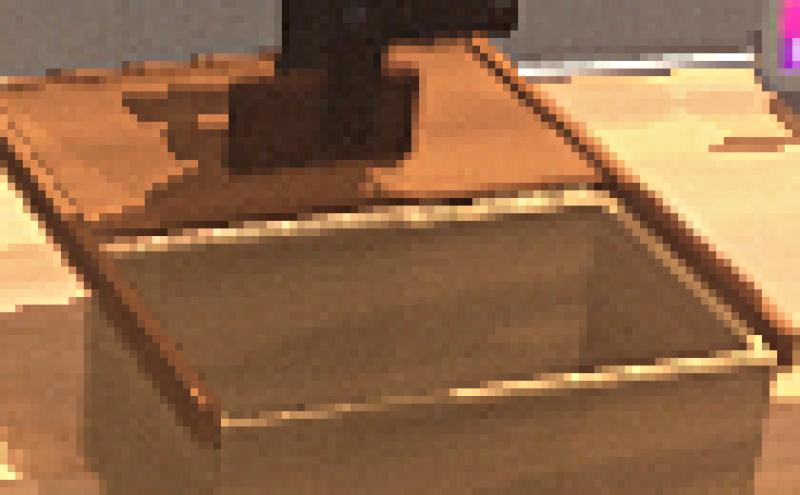

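The far rim is fully visible in front of the cover edge, so the cover is at its tight end. I'll ease back until the pads settle, then back off.

Request:
drive_tool(moves=[[[0,-0.005,0,0,0,0,0],[0,-0.004,0,0,0,0,0],[0,0,0,0,0,0,0],[0,0,0,0,0,0,0]]])

```text
time: 7.2
ee_pos: [0.4663, -0.377, 0.112]
eef_rot: [0.908, 0.419, -0.004, -0.007]
ft_force: [-30.2, 25.6, 26.9]
width: 0.0181
grip_force: 19.8
```

Request:
drive_tool(moves=[[[0,-0.005,0,0,0,0,0],[0,-0.005,0,0,0,0,0],[0,-0.005,0,0,0,0,0],[0,-0.005,0,0,0,0,0],[0,-0.003,0,0,0,0,0],[0,0,0,0,0,0,0]]])

```text
time: 7.8
ee_pos: [0.4536, -0.3661, 0.1122]
eef_rot: [0.908, 0.419, -0.0, -0.001]
ft_force: [-0.5, 2.1, -4.3]
width: 0.0138
grip_force: 20.0
```

```bash
cat >> h.py <<'E'
# shaker geometry
hd=-65.; C=np.array([.385,.186,.078])
def setj(hd,C):
    th=np.radians(15);X=u(hd)*np.cos(th)+np.array([0,0,np.sin(th)]);Y=u(hd+90);Z=np.cross(X,Y);return X,Y,Z,np.array(C)
def knob(t,J):
    X,Y,Z,C=J;return C+.066*X+.018*Z+.068*(np.cos(np.pi/4-t)*Z+np.sin(np.pi/4-t)*Y)
E
python3 - <<'E'
from h import *
J=setj(hd,C);X,Y,Z,_=J
for t in(0,.2,1.57):print(t,knob(t,J),proj('scene',knob(t,J)),proj('top',knob(t,J)))
K=np.array([.433,.161,.166])
p,Q=here();p=p-.005*u(-40.3)
Rk=Rt(-Z,X)
print('up');a=plan(p+[0,0,.13],None,5,p,Q)
print('over');a=plan(K-Z*.012+Z*.1,Rk,16,*a)
print('down');a=plan(K-Z*.012,Rk,4,*a)
E
```

```text
0 [0.44829232 0.16404387 0.15891359] [260.9 225.6] [234.9 231.7]
0.2 [0.43782595 0.16161762 0.16721495] [265.3 223.5] [235.5 234.6]
1.57 [0.36116638 0.12342731 0.15895056] [305.3 230.5] [248.9 260.6]
up
[0.0, -0.0, -0.026, 0.0, 0.0, 0.0]
[0.0, -0.0, -0.026, 0.0, 0.0, 0.0]
[0.0, -0.0, -0.026, 0.0, 0.0, 0.0]
[0.0, -0.0, -0.026, 0.0, 0.0, 0.0]
[0.0, -0.0, -0.026, 0.0, 0.0, 0.0]
over
[0.0248, -0.0233, -0.0005, -0.0162, -0.0035, 0.0266]
[0.0242, -0.024, -0.001, -0.0162, -0.0035, 0.0266]
[0.0235, -0.0246, -0.0015, -0.0162, -0.0035, 0.0266]
[0.0229, -0.0252, -0.002, -0.0162, -0.0035, 0.0266]
[0.0222, -0.0257, -0.0024, -0.0162, -0.0035, 0.0266]
[0.0215, -0.0263, -0.0029, -0.0162, -0.0035, 0.0266]
[0.0208, -0.0268, -0.0034, -0.0162, -0.0035, 0.0266]
[0.02, -0.0273, -0.004, -0.0162, -0.0035, 0.0266]
[0.0193, -0.0277, -0.0045, -0.0162, -0.0035, 0.0266]
[0.0185, -0.0282, -0.005, -0.0162, -0.0035, 0.0266]
[0.0178, -0.0286, -0.0055, -0.0162, -0.0035, 0.0266]
[0.017, -0.0289, -0.006, -0.0162, -0.0035, 0.0266]
[0.0162, -0.0293, -0.0066, -0.0162, -0.0035, 0.0266]
[0.0154, -0.0296, -0.0071, -0.0162, -0.0035, 0.0266]
[0.0145, -0.0299, -0.0076, -0.0162, -0.0035, 0.0266]
[0.0137, -0.0301, -0.0082, -0.0162, -0.0035, 0.0266]
down
[-0.0, 0.0, 0.025, 0.0, 0.0, 0.0]
[-0.0, 0.0, 0.025, 0.0, 0.0, 0.0]
[-0.0, 0.0, 0.025, 0.0, 0.0, 0.0]
[-0.0, 0.0, 0.025, 0.0, 0.0, 0.0]
```

Request:
drive_tool(moves=[[[0,-0.005,0,0,0,0,0],[0,0,0,0,0,0,0],[0,0,0,0,0,0,0.5],[0,0,0,0,0,0,0.7],[0,0,0,0,0,0,0.7],[0,0,0,0,0,0,0.7],[0,0,0,0,0,0,0.7],[0,0,-0.026,0,0,0,0.7],[0,0,-0.026,0,0,0,0.7],[0,0,-0.026,0,0,0,0.7]]])

```text
time: 8.8
ee_pos: [0.4502, -0.3634, 0.1915]
eef_rot: [0.908, 0.419, -0.0, -0.0]
ft_force: [0.5, -0.6, -0.0]
width: 0.0601
grip_force: 0.0
```

Request:
drive_tool(moves=[[[0,0,-0.026,0,0,0,0.7],[0,0,-0.026,0,0,0,0.7],[0.025,-0.023,0,-0.016,-0.0035,0.027,0.7],[0.024,-0.024,-0.001,-0.016,-0.0035,0.027,0.7],[0.0235,-0.0245,-0.0015,-0.016,-0.0035,0.027,0.7],[0.023,-0.025,-0.002,-0.016,-0.0035,0.027,0.7],[0.022,-0.0255,-0.0025,-0.016,-0.0035,0.027,0.7],[0.0215,-0.026,-0.003,-0.016,-0.0035,0.027,0.7],[0.021,-0.027,-0.0035,-0.016,-0.0035,0.027,0.7],[0.02,-0.0275,-0.004,-0.016,-0.0035,0.027,0.7]]])

```text
time: 9.8
ee_pos: [0.4378, -0.0902, 0.2469]
eef_rot: [0.946, 0.317, 0.014, 0.065]
ft_force: [1.0, -0.2, 0.3]
width: 0.0612
grip_force: 0.0
```

Request:
drive_tool(moves=[[[0.019,-0.0275,-0.0045,-0.016,-0.0035,0.027,0.7],[0.0185,-0.028,-0.005,-0.016,-0.0035,0.027,0.7],[0.018,-0.0285,-0.0055,-0.016,-0.0035,0.027,0.7],[0.017,-0.029,-0.006,-0.016,-0.0035,0.027,0.7],[0.016,-0.029,-0.0065,-0.016,-0.0035,0.027,0.7],[0.0155,-0.0295,-0.007,-0.016,-0.0035,0.027,0.7],[0.0145,-0.03,-0.0075,-0.016,-0.0035,0.027,0.7],[0.0135,-0.03,-0.008,-0.016,-0.0035,0.027,0.7],[0,0,0,0,0,0,0.7],[0,0,0,0,0,0,0.7]]])

```text
time: 10.8
ee_pos: [0.4259, 0.1805, 0.2508]
eef_rot: [0.969, 0.213, 0.028, 0.126]
ft_force: [0.5, -1.0, -0.2]
width: 0.0607
grip_force: 0.0
```

```bash
python3 - <<'E'
from h import *
J=setj(hd,C);X,Y,Z,_=J
K=np.array([.433,.161,.166])
print(st());plan(K-Z*.012,Rt(-Z,X),4)
s=snap('scene','s4.png');t=snap('top','t4.png')
cv2.imwrite('pics/m4.png',np.hstack([cv2.resize(s[180:330,200:350],(400,400),interpolation=3),cv2.resize(t[190:290,180:280],(400,400),interpolation=3)]))
for n in('scene','top'):
  for q in['dial_knob','cover_grip','garlic_a_c']:print(n,q,r.place_of(n,q))
E
```

```text
{'time': np.float64(10.8), 'ee_pos': array([0.426, 0.181, 0.251]), 'eef_rot': array([0.969, 0.213, 0.028, 0.126]), 'width': np.float64(0.061), 'grip_force': np.float64(0.0), 'ft_force': array([ 0.505, -1.027, -0.249]), 'joint_positions': array([ 0.382,  0.042, -1.077,  1.787,  0.291,  1.411, -1.891])}
[-0.0004, -0.0004, 0.0248, -0.0006, 0.0003, -0.0009]
[-0.0004, -0.0004, 0.0248, -0.0006, 0.0003, -0.0009]
[-0.0004, -0.0005, 0.0248, -0.0006, 0.0003, -0.0009]
[-0.0004, -0.0005, 0.0248, -0.0006, 0.0003, -0.0009]
scene dial_knob [{'at': [266.0, 222.9], 'conf': 0.69}]
scene cover_grip [{'at': [368.4, 158.2], 'conf': 0.6}]
scene garlic_a_c []
top dial_knob [{'at': [234.2, 236.6], 'conf': 0.52}]
top cover_grip [{'at': [409.6, 225.7], 'conf': 0.83}, {'at': [271.4, 171.7], 'conf': 0.59}]
top garlic_a_c []
```

View pics/m4.png

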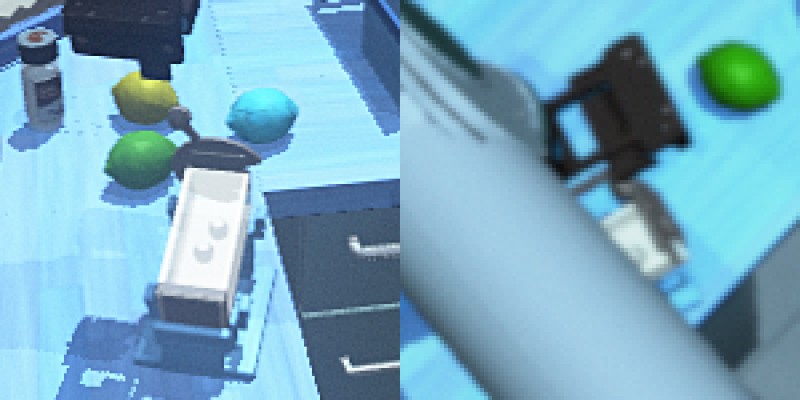

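The knob is at scene (267,224) (crops are red/blue swapped), matching the earlier estimate, and the gripper is above it. I'll descend and pinch lightly.

Request:
drive_tool(moves=[[[0,0,0.025,0,0,0,0.7],[0,0,0.025,0,0,0,0.7],[-0.001,-0.001,0.025,0,0,0,0.7],[0,-0.001,0.024,0,0,0,0.7],[0,0,0,0,0,0,0.1],[0,0,0,0,0,0,0],[0,0,0,0,0,0,0],[0,0,0,0,0,0,0],[0,0,0,0,0,0,0],[0,0,0,0,0,0,0]]], squeeze=6)

```text
time: 12.2
ee_pos: [0.4352, 0.1584, 0.1553]
eef_rot: [0.969, 0.212, 0.028, 0.127]
ft_force: [-0.0, 1.5, 0.8]
width: 0.0203
grip_force: 0.8
```

Request:
drive_tool(moves=[[[0,0,0,0,0,0,0],[0,0,0,0,0,0,0],[0,0,0,0,0,0,0],[0,0,0,0,0,0,0]]])

```text
time: 12.6
ee_pos: [0.4352, 0.1584, 0.155]
eef_rot: [0.969, 0.212, 0.028, 0.126]
ft_force: [0.1, 1.8, 3.0]
width: 0.0191
grip_force: 6.0
```

```bash
python3 - <<'E'
from h import *
J=setj(hd,C);X,Y,Z,_=J
p,Q=here();print(st())
k=p+Z*.012;d=k-J[3]
print('knob in jar frame',d@X,d@Y,d@Z, 'dial',np.pi/4-np.arctan2(d@Y,d@Z-.018))
t0=.22;off=p-knob(t0,J);a=(p,Q)
for i in range(1,14):
    t=t0+i*(1.62-t0)/13; a=plan(knob(t,J)+off,None,1,*a)
E
```

```text
{'time': np.float64(12.6), 'ee_pos': array([0.435, 0.158, 0.155]), 'eef_rot': array([0.969, 0.212, 0.028, 0.126]), 'width': np.float64(0.019), 'grip_force': np.float64(6.0), 'ft_force': array([0.098, 1.761, 2.959]), 'joint_positions': array([ 0.364,  0.151, -1.056,  1.929,  0.406,  1.235, -1.986])}
knob in jar frame 0.0646027321241246 0.03388221752201684 0.07445257038672072 dial 0.24483962919060442
[-0.0064, 0.0, -0.0036, 0.0, 0.0, 0.0]
[-0.0067, 0.0, -0.0029, 0.0, 0.0, 0.0]
[-0.007, 0.0, -0.0021, 0.0, 0.0, 0.0]
[-0.0072, 0.0, -0.0014, 0.0, 0.0, 0.0]
[-0.0073, 0.0, -0.0006, 0.0, 0.0, 0.0]
[-0.0073, 0.0, 0.0002, 0.0, 0.0, 0.0]
[-0.0073, 0.0, 0.001, 0.0, 0.0, 0.0]
[-0.0071, 0.0, 0.0018, 0.0, 0.0, 0.0]
[-0.0069, 0.0, 0.0025, 0.0, 0.0, 0.0]
[-0.0066, 0.0, 0.0032, 0.0, 0.0, 0.0]
[-0.0062, 0.0, 0.0039, 0.0, 0.0, 0.0]
[-0.0057, 0.0, 0.0046, 0.0, 0.0, 0.0]
[-0.0052, 0.0, 0.0052, 0.0, 0.0, 0.0]
```

Request:
drive_tool(moves=[[[-0.0065,0,-0.0035,0,0,0,0],[-0.0065,0,-0.003,0,0,0,0],[-0.007,0,-0.002,0,0,0,0],[-0.007,0,-0.0015,0,0,0,0],[0,0,0,0,0,0,0]]])

```text
time: 13.1
ee_pos: [0.4087, 0.1484, 0.1647]
eef_rot: [0.969, 0.211, 0.028, 0.127]
ft_force: [-0.6, -0.4, -2.2]
width: 0.0191
grip_force: 6.0
```

```bash
python3 - <<'E'
from h import *
J=setj(hd,C);X,Y,Z,_=J
s=snap('scene','s5.png')
print(st())
print(r.place_of('scene','dial_knob'),r.place_of('scene','shaker_center'))
f=r.read_state()['ft_force'];print('force in jar y,z',f@Y,f@Z)
p=here()[0]+Z*.012;print(proj('scene',p))
E
```

```text
{'time': np.float64(13.15), 'ee_pos': array([0.409, 0.149, 0.165]), 'eef_rot': array([0.969, 0.211, 0.028, 0.127]), 'width': np.float64(0.019), 'grip_force': np.float64(6.0), 'ft_force': array([-0.156,  1.482, -2.905]), 'joint_positions': array([ 0.415,  0.035, -1.068,  1.978,  0.304,  1.221, -1.911])}
[{'at': [277.3, 223.5], 'conf': 0.56}] [{'at': [276.2, 269.8], 'conf': 0.93}]
force in jar y,z -0.0004315580270236319 -1.7169880808283091
[279.2 222.5]
```

Request:
drive_tool(moves=[[[-0.0075,0,0,0,0,0,0],[-0.0075,0,0.0005,0,0,0,0],[-0.0075,0,0.0015,0,0,0,0],[-0.007,0,0.002,0,0,0,0],[-0.007,0,0.003,0,0,0,0],[0,0,0,0,0,0,0]]])

```text
time: 13.85
ee_pos: [0.3762, 0.1318, 0.1573]
eef_rot: [0.969, 0.212, 0.028, 0.127]
ft_force: [0.2, 0.2, -2.4]
width: 0.019
grip_force: 6.0
```

```bash
python3 - <<'E'
from h import *
J=setj(hd,C);X,Y,Z,_=J
s=snap('scene','s5.png')
print(st())
print(r.place_of('scene','dial_knob'),r.place_of('scene','shaker_center'))
s=r.read_state();f=s['ft_force'];print('force in jar y,z',f@Y,f@Z)
k=here()[0]+Z*.012;d=k-J[3];print(proj('scene',k),d@X,d@Y,d@Z,'dial',np.pi/4-np.arctan2(d@Y,d@Z-.018))
E
```

```text
{'time': np.float64(13.9), 'ee_pos': array([0.377, 0.132, 0.157]), 'eef_rot': array([0.969, 0.212, 0.028, 0.127]), 'width': np.float64(0.019), 'grip_force': np.float64(6.0), 'ft_force': array([ 0.212, -0.316, -3.303]), 'joint_positions': array([ 0.441, -0.103, -1.042,  2.066,  0.182,  1.177, -1.811])}
[] [{'at': [276.3, 268.8], 'conf': 0.92}]
force in jar y,z 1.60246639517135 -2.1813586583984748
[296.5 226.7] 0.06440291312116846 -0.029945721653765713 0.07713559889502689 dial 1.2541453107191478
```

Request:
drive_tool(moves=[[[-0.006,0,0.004,0,0,0,0],[-0.0055,0,0.005,0,0,0,0],[-0.005,0,0.005,0,0,0,0],[-0.003,0,0.003,0,0,0,0],[0,0,0,0,0,0,0],[0,0,0,0,0,0,0]]])

```text
time: 14.6
ee_pos: [0.3612, 0.1202, 0.1413]
eef_rot: [0.969, 0.212, 0.028, 0.127]
ft_force: [1.4, 1.1, -1.4]
width: 0.019
grip_force: 6.0
```

```bash
python3 - <<'E'
from h import *
J=setj(hd,C);X,Y,Z,_=J
s=snap('scene','s6.png')
print(st())
print(r.place_of('scene','dial_knob'),r.place_of('scene','shaker_center'))
s=r.read_state();f=s['ft_force'];print('force in jar y,z',f@Y,f@Z)
k=here()[0]+Z*.012;d=k-J[3];print(proj('scene',k),d@X,d@Y,d@Z,'dial',np.pi/4-np.arctan2(d@Y,d@Z-.018))
E
```

```text
{'time': np.float64(14.65), 'ee_pos': array([0.361, 0.12 , 0.141]), 'eef_rot': array([0.969, 0.212, 0.028, 0.127]), 'width': np.float64(0.019), 'grip_force': np.float64(6.0), 'ft_force': array([ 1.51 ,  1.115, -0.864]), 'joint_positions': array([ 0.44 , -0.15 , -1.022,  2.127,  0.143,  1.134, -1.779])}
[{'at': [275.9, 271.5], 'conf': 0.7}] [{'at': [276.6, 271.1], 'conf': 0.59}]
force in jar y,z 1.7401141445599202 -1.656211581841489
[305.8 233. ] 0.06425461506793975 -0.04931900376388147 0.0602869688647222 dial 1.6474100100284068
```

Request:
drive_tool(moves=[[[-0.003,0,0.004,0,0,0,0],[0,0,0,0,0,0,0],[0,0,0,0,0,0,0]]])

```text
time: 15.05
ee_pos: [0.359, 0.1181, 0.1376]
eef_rot: [0.969, 0.212, 0.028, 0.127]
ft_force: [-0.3, 0.8, 3.0]
width: 0.0194
grip_force: 6.0
```

Request:
drive_tool(moves=[[[0,0,0,0,0,0,0.5],[0,0,0,0,0,0,0.5],[0,0,0,0,0,0,0.5],[0,0,0,0,0,0,0.5],[0,0,-0.02,0,0,0,0.5],[0,0,-0.03,0,0,0,0.5],[0,0,-0.03,0,0,0,1],[0,0,-0.02,0,0,0,1],[0,0,0,0,0,0,1]]])

```text
time: 15.95
ee_pos: [0.3489, 0.1426, 0.2363]
eef_rot: [0.969, 0.212, 0.03, 0.127]
ft_force: [-0.5, 0.7, 0.6]
width: 0.0602
grip_force: 0.0
```

```bash
python3 - <<'E'
from h import *
np.set_printoptions(suppress=True,precision=3)
s=snap('scene','s7.png');t=snap('top','t7.png')
cv2.imwrite('pics/m5.png',cv2.cvtColor(np.hstack([cv2.resize(s[200:330,220:350],(400,400),interpolation=3),cv2.resize(t[200:290,190:280],(400,400),interpolation=3)]),cv2.COLOR_BGR2RGB))
print(st())
for q in ['shaker_center','shaker_mouth','rest_seat','dial_knob']: 
  a=r.place_of('scene',q);b=r.place_of('top',q);print(q,[(np.round(d['at'],1),round(d['conf'],2)) for d in a+b], tri(a[0]['at'],b[0]['at']) if a and b else '')
E
```

```text
{'time': np.float64(16.05), 'ee_pos': array([0.348, 0.141, 0.234]), 'eef_rot': array([0.969, 0.212, 0.028, 0.127]), 'width': np.float64(0.068), 'grip_force': np.float64(0.0), 'ft_force': array([-0.484, -0.223,  0.026]), 'joint_positions': array([ 0.407, -0.29 , -0.952,  1.996,  0.025,  1.34 , -1.669])}
shaker_center [(array([274.5, 270.5]), 0.64), (array([227.6, 257.3]), 0.57)] (array([0.387, 0.194, 0.084]), np.float64(0.004883310668092934))
shaker_mouth [(array([287. , 250.1]), 0.8), (array([246.7, 247.2]), 0.64)] (array([0.41 , 0.131, 0.091]), np.float64(0.009648454843494497))
rest_seat [(array([275.3, 270.1]), 0.96), (array([232.5, 259.4]), 0.51), (array([302.9, 223.4]), 0.47)] (array([0.387, 0.182, 0.076]), np.float64(0.016614121649823052))
dial_knob [(array([304.5, 231.5]), 0.88), (array([382. , 260.6]), 0.57)] (array([ 0.49 , -0.269, -0.124]), np.float64(0.22520308722186685))
```

View pics/m5.png

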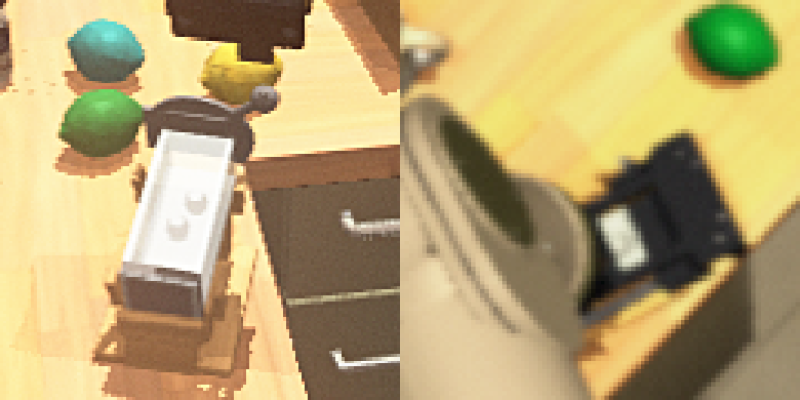

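The dial knob now stands at scene (306,232), matching the model's 1.57 position (305,231), and the jar still sits in its rest. Next I grasp the shaker.

```bash
sed -i 's/^hd=.*/hd=-65.; C=np.array([.386,.187,.078])/' h.py; python3 - <<'E'
from h import *
J=setj(hd,C);X,Y,Z,_=J
d=np.radians(15);tz=-Z*np.cos(d)+X*np.sin(d)
Rg=Rt(tz,Y)
print('tz',tz)
G=C+.019*tz
a=plan(G+Z*.11,Rg,16)
plan(G,Rg,5,*a)
E
```

```text
tz [ 0.21130913 -0.45315389 -0.8660254 ]
[0.0033, -0.0038, 0.0033, -0.0131, -0.0128, -0.0979]
[0.0037, -0.0035, 0.0032, -0.0131, -0.0128, -0.0979]
[0.0041, -0.0031, 0.0031, -0.0131, -0.0128, -0.0979]
[0.0044, -0.0027, 0.003, -0.0131, -0.0128, -0.0979]
[0.0047, -0.0023, 0.0029, -0.0131, -0.0128, -0.0979]
[0.005, -0.0019, 0.0028, -0.0131, -0.0128, -0.0979]
[0.0052, -0.0014, 0.0027, -0.0131, -0.0128, -0.0979]
[0.0053, -0.0009, 0.0026, -0.0131, -0.0128, -0.0979]
[0.0054, -0.0005, 0.0026, -0.0131, -0.0128, -0.0979]
[0.0055, 0.0, 0.0025, -0.0131, -0.0128, -0.0979]
[0.0055, 0.0005, 0.0024, -0.0131, -0.0128, -0.0979]
[0.0054, 0.001, 0.0024, -0.0131, -0.0128, -0.0979]
[0.0053, 0.0015, 0.0023, -0.0131, -0.0128, -0.0979]
[0.0052, 0.002, 0.0023, -0.0131, -0.0128, -0.0979]
[0.005, 0.0025, 0.0022, -0.0131, -0.0128, -0.0979]
[0.0047, 0.0029, 0.0022, -0.0131, -0.0128, -0.0979]
[0.0057, -0.0, 0.0213, 0.0, 0.0, 0.0]
[0.0057, -0.0, 0.0213, 0.0, 0.0, 0.0]
[0.0057, -0.0, 0.0213, 0.0, 0.0, 0.0]
[0.0057, -0.0, 0.0213, 0.0, 0.0, 0.0]
[0.0057, -0.0, 0.0213, 0.0, 0.0, 0.0]
```

Request:
drive_tool(moves=[[[0.0035,-0.004,0.003,-0.013,-0.013,-0.098,1],[0.0035,-0.0035,0.003,-0.013,-0.013,-0.098,1],[0.004,-0.003,0.003,-0.013,-0.013,-0.098,1],[0.0045,-0.0025,0.003,-0.013,-0.013,-0.098,1],[0.0045,-0.0025,0.003,-0.013,-0.013,-0.098,1],[0.005,-0.002,0.003,-0.013,-0.013,-0.098,1],[0.005,-0.0015,0.0025,-0.013,-0.013,-0.098,1],[0.0055,-0.001,0.0025,-0.013,-0.013,-0.098,1],[0.0055,-0.0005,0.0025,-0.013,-0.013,-0.098,1],[0.0055,0,0.0025,-0.013,-0.013,-0.098,1]]])

```text
time: 17.45
ee_pos: [0.3664, 0.1812, 0.1929]
eef_rot: [0.744, 0.633, -0.083, 0.198]
ft_force: [0.2, 0.2, 0.7]
width: 0.0873
grip_force: 0.0
```

Request:
drive_tool(moves=[[[0.0055,0.0005,0.0025,-0.013,-0.013,-0.098,1],[0.0055,0.001,0.0025,-0.013,-0.013,-0.098,1],[0.0055,0.0015,0.0025,-0.013,-0.013,-0.098,1],[0.005,0.002,0.002,-0.013,-0.013,-0.098,1],[0.005,0.0025,0.002,-0.013,-0.013,-0.098,1],[0.0045,0.003,0.002,-0.013,-0.013,-0.098,1],[0,0,0,0,0,0,1],[0,0,0,0,0,0,1]]])

```text
time: 18.25
ee_pos: [0.3773, 0.2047, 0.1685]
eef_rot: [0.519, 0.814, -0.14, 0.218]
ft_force: [0.1, -0.4, 0.4]
width: 0.0868
grip_force: 0.0
```

```bash
python3 - <<'E'
from h import *
J=setj(hd,C);X,Y,Z,_=J
d=np.radians(15);tz=-Z*np.cos(d)+X*np.sin(d)
print(st());plan(C+.019*tz,Rt(tz,Y),5)
E
```

```text
{'time': np.float64(18.25), 'ee_pos': array([0.377, 0.205, 0.169]), 'eef_rot': array([ 0.519,  0.814, -0.14 ,  0.218]), 'width': np.float64(0.087), 'grip_force': np.float64(0.0), 'ft_force': array([ 0.114, -0.423,  0.383]), 'joint_positions': array([ 0.125,  0.286, -1.209,  1.926,  0.665,  1.515, -0.858])}
[0.0056, 0.0001, 0.0215, -0.0005, 0.0001, -0.0001]
[0.0056, 0.0001, 0.0215, -0.0005, 0.0001, -0.0001]
[0.0056, 0.0001, 0.0215, -0.0005, 0.0001, -0.0001]
[0.0056, 0.0001, 0.0215, -0.0005, 0.0001, -0.0001]
[0.0056, 0.0001, 0.0215, -0.0005, 0.0001, -0.0001]
```

Request:
drive_tool(moves=[[[0.0055,0,0.0215,0,0,0,1],[0.0055,0,0.0215,0,0,0,1],[0.0055,0,0.0215,0,0,0,1],[0.0055,0,0.0215,0,0,0,1],[0.006,0,0.0215,0,0,0,1],[0,0,0,0,0,0,1],[0,0,0,0,0,0,0],[0,0,0,0,0,0,0],[0,0,0,0,0,0,0],[0,0,0,0,0,0,0]]], squeeze=25)

```text
time: 19.25
ee_pos: [0.39, 0.1782, 0.0624]
eef_rot: [0.519, 0.815, -0.14, 0.219]
ft_force: [-0.0, -0.1, -1.5]
width: 0.0631
grip_force: 0.0
```

Request:
drive_tool(moves=[[[0,0,0,0,0,0,0],[0,0,0,0,0,0,0],[0,0,0,0,0,0,0],[0,0,0,0,0,0,0]]])

```text
time: 19.65
ee_pos: [0.3899, 0.178, 0.062]
eef_rot: [0.518, 0.815, -0.14, 0.218]
ft_force: [-1.5, -0.5, 5.4]
width: 0.0522
grip_force: 24.9
```

```bash
python3 - <<'E'
from h import *
import json
J=setj(hd,C);X,Y,Z,_=J
print(st());p,Q=here();json.dump([p.tolist(),Q.as_quat().tolist()],open('grasp.json','w'))
# in-hand jar frame
X2=lambda h,pit:(u(h)*np.cos(pit)+np.array([0,0,np.sin(pit)]))
def toolfor(h,pit): # world rot taking jar rest to heading h, pitch
    Jr=np.c_[X,Y,Z]; x=X2(h,pit);y=u(h+90);z=np.cross(x,y);return R.from_matrix(np.c_[x,y,z]@Jr.T)*Q
up=plan(p+[0,0,.12],None,5)
print('via');a=plan([.45,-.02,p[2]+.14],toolfor(-55,np.radians(15)),9,*up)
E
```

```text
{'time': np.float64(19.65), 'ee_pos': array([0.39 , 0.178, 0.062]), 'eef_rot': array([ 0.518,  0.815, -0.14 ,  0.218]), 'width': np.float64(0.052), 'grip_force': np.float64(24.917), 'ft_force': array([-1.489, -0.473,  5.388]), 'joint_positions': array([ 0.058,  0.447, -1.098,  2.044,  0.831,  1.372, -1.005])}
[-0.012, -0.0, -0.0208, 0.0, 0.0, 0.0]
[-0.012, -0.0, -0.0208, 0.0, 0.0, 0.0]
[-0.012, -0.0, -0.0208, 0.0, 0.0, 0.0]
[-0.012, -0.0, -0.0208, 0.0, 0.0, 0.0]
[-0.012, -0.0, -0.0208, 0.0, 0.0, 0.0]
via
[-0.0208, -0.0033, 0.0095, -0.0097, -0.0, -0.0168]
[-0.0207, -0.0037, 0.0095, -0.0097, -0.0, -0.0168]
[-0.0207, -0.0041, 0.0094, -0.0097, -0.0, -0.0168]
[-0.0206, -0.0046, 0.0094, -0.0097, -0.0, -0.0168]
[-0.0205, -0.005, 0.0093, -0.0097, -0.0, -0.0168]
[-0.0204, -0.0055, 0.0093, -0.0097, -0.0, -0.0168]
[-0.0203, -0.0059, 0.0092, -0.0097, -0.0, -0.0168]
[-0.0202, -0.0063, 0.0092, -0.0097, -0.0, -0.0168]
[-0.0201, -0.0067, 0.0091, -0.0097, -0.0, -0.0168]
```

Request:
drive_tool(moves=[[[-0.006,0,-0.0105,0,0,0,0],[-0.006,0,-0.0105,0,0,0,0],[-0.012,0,-0.021,0,0,0,0],[-0.012,0,-0.021,0,0,0,0],[-0.012,0,-0.021,0,0,0,0],[-0.012,0,-0.021,0,0,0,0],[0,0,0,0,0,0,0]]])

```text
time: 20.35
ee_pos: [0.3904, 0.1797, 0.1857]
eef_rot: [0.519, 0.815, -0.138, 0.22]
ft_force: [0.5, -0.3, -3.3]
width: 0.0517
grip_force: 24.9
```

Request:
drive_tool(moves=[[[-0.021,-0.0035,0.0095,-0.01,0,-0.017,0],[-0.0205,-0.0035,0.0095,-0.01,0,-0.017,0],[-0.0205,-0.004,0.0095,-0.01,0,-0.017,0],[-0.0205,-0.0045,0.0095,-0.01,0,-0.017,0],[-0.0205,-0.005,0.0095,-0.01,0,-0.017,0],[-0.0205,-0.0055,0.0095,-0.01,0,-0.017,0],[-0.0205,-0.006,0.009,-0.01,0,-0.017,0],[-0.02,-0.0065,0.009,-0.01,0,-0.017,0],[-0.02,-0.0065,0.009,-0.01,0,-0.017,0],[0,0,0,0,0,0,0]]])

```text
time: 21.35
ee_pos: [0.449, -0.0221, 0.2015]
eef_rot: [0.446, 0.857, -0.121, 0.229]
ft_force: [-0.6, -0.5, -3.6]
width: 0.052
grip_force: 24.9
```

```bash
cat >> h.py <<'E'
import json
def jarnow(g=None):
    "jar frame (rot 3x3, centre) now, rigid in the hand since grasp.json"
    p0,q0=json.load(open('grasp.json'));Q0=R.from_quat(q0);X,Y,Z,c=setj(hd,C)
    p,Q=here();D=Q*Q0.inv();return D.as_matrix()@np.c_[X,Y,Z],p+D.apply(c-np.array(p0))
def toolpose(h,pit,cen=None,mouth=None):
    p0,q0=json.load(open('grasp.json'));Q0=R.from_quat(q0);X,Y,Z,c=setj(hd,C)
    pit=np.radians(pit);x=u(h)*np.cos(pit)+np.array([0,0,np.sin(pit)]);y=u(h+90);z=np.cross(x,y)
    D=R.from_matrix(np.c_[x,y,z]@np.c_[X,Y,Z].T)
    if cen is None: cen=np.array(mouth)-.063*x
    return np.array(cen)+D.apply(np.array(p0)-c),D*Q0
E
python3 - <<'E'
from h import *
print(st());A,c=jarnow();print(np.round(A,3),c)
b=np.array([.380,-.302,0]);m=b-.012*u(-40.3)
a=plan(*toolpose(-45,10,mouth=m+[0,0,.2]),12)
print('tilt');a=plan(*toolpose(-40,-15,mouth=m+[0,0,.17]),5,*a)
a=plan(*toolpose(-40,-50,mouth=m+[0,0,.14]),7,*a)
E
```

```text
{'time': np.float64(21.35), 'ee_pos': array([ 0.449, -0.022,  0.201]), 'eef_rot': array([ 0.446,  0.857, -0.121,  0.229]), 'width': np.float64(0.052), 'grip_force': np.float64(24.872), 'ft_force': array([-0.585, -0.463, -3.65 ]), 'joint_positions': array([ 0.571, -0.223, -0.906,  2.123,  0.383,  1.042,  0.101])}
[[ 0.554  0.82  -0.147]
 [-0.792  0.573  0.212]
 [ 0.258 -0.001  0.966]] [ 0.44364216 -0.01388428  0.21751461]
[-0.0078, -0.0191, 0.0074, -0.0069, 0.0072, -0.0129]
[-0.0076, -0.0193, 0.0072, -0.0069, 0.0072, -0.0129]
[-0.0074, -0.0194, 0.007, -0.0069, 0.0072, -0.0129]
[-0.0072, -0.0196, 0.0068, -0.0069, 0.0072, -0.0129]
[-0.007, -0.0197, 0.0066, -0.0069, 0.0072, -0.0129]
[-0.0068, -0.0198, 0.0065, -0.0069, 0.0072, -0.0129]
[-0.0066, -0.02, 0.0063, -0.0069, 0.0072, -0.0129]
[-0.0064, -0.0201, 0.0061, -0.0069, 0.0072, -0.0129]
[-0.0061, -0.0202, 0.0059, -0.0069, 0.0072, -0.0129]
[-0.0059, -0.0203, 0.0057, -0.0069, 0.0072, -0.0129]
[-0.0057, -0.0205, 0.0055, -0.0069, 0.0072, -0.0129]
[-0.0055, -0.0206, 0.0054, -0.0069, 0.0072, -0.0129]
tilt
[0.0016, -0.001, 0.0003, -0.004, 0.0872, -0.0173]
[0.0016, -0.001, 0.0004, -0.004, 0.0872, -0.0173]
[0.0015, -0.001, 0.0006, -0.004, 0.0872, -0.0173]
[0.0015, -0.001, 0.0007, -0.004, 0.0872, -0.0173]
[0.0014, -0.001, 0.0008, -0.004, 0.0872, -0.0173]
[-0.0014, -0.0, -0.0007, -0.0001, 0.0873, -0.0001]
[-0.0013, -0.0, -0.0008, -0.0001, 0.0873, -0.0001]
[-0.0012, -0.0, -0.0009, -0.0001, 0.0873, -0.0001]
[-0.0011, -0.0, -0.001, -0.0001, 0.0873, -0.0001]
[-0.001, -0.0, -0.0011, -0.0001, 0.0873, -0.0001]
[-0.0009, -0.0, -0.0012, -0.0001, 0.0873, -0.0001]
[-0.0008, -0.0, -0.0013, -0.0001, 0.0873, -0.0001]
```

```bash
python3 - <<'E'
from h import *
b=np.array([.380,-.302,0]);X=u(-40.3)
a=plan(*toolpose(-45,10,mouth=b+.03*X+[0,0,.2]),11)
print('tilt');a=plan(*toolpose(-40,-8,mouth=b+.01*X+[0,0,.18]),4,*a)
E
```

```text
[-0.0117, -0.0199, 0.0099, -0.0075, 0.0078, -0.0141]
[-0.0115, -0.0201, 0.0097, -0.0075, 0.0078, -0.0141]
[-0.0113, -0.0204, 0.0094, -0.0075, 0.0078, -0.0141]
[-0.0111, -0.0206, 0.0092, -0.0075, 0.0078, -0.0141]
[-0.0108, -0.0208, 0.0089, -0.0075, 0.0078, -0.0141]
[-0.0106, -0.021, 0.0087, -0.0075, 0.0078, -0.0141]
[-0.0104, -0.0213, 0.0085, -0.0075, 0.0078, -0.0141]
[-0.0102, -0.0215, 0.0082, -0.0075, 0.0078, -0.0141]
[-0.0099, -0.0217, 0.008, -0.0075, 0.0078, -0.0141]
[-0.0097, -0.0219, 0.0077, -0.0075, 0.0078, -0.0141]
[-0.0094, -0.0221, 0.0075, -0.0075, 0.0078, -0.0141]
tilt
[0.006, -0.0017, -0.0022, -0.0062, 0.0785, -0.0211]
[0.0062, -0.0016, -0.0018, -0.0062, 0.0785, -0.0211]
[0.0064, -0.0014, -0.0013, -0.0062, 0.0785, -0.0211]
[0.0065, -0.0013, -0.0008, -0.0062, 0.0785, -0.0211]
```

Request:
drive_tool(moves=[[[-0.0115,-0.02,0.01,-0.0075,0.008,-0.014,0],[-0.0115,-0.02,0.0095,-0.0075,0.008,-0.014,0],[-0.0115,-0.0205,0.0095,-0.0075,0.008,-0.014,0],[-0.011,-0.0205,0.009,-0.0075,0.008,-0.014,0],[-0.011,-0.021,0.009,-0.0075,0.008,-0.014,0],[-0.0105,-0.021,0.0085,-0.0075,0.008,-0.014,0],[-0.0105,-0.0215,0.0085,-0.0075,0.008,-0.014,0],[-0.01,-0.0215,0.008,-0.0075,0.008,-0.014,0],[-0.01,-0.0215,0.008,-0.0075,0.008,-0.014,0],[-0.0095,-0.022,0.0075,-0.0075,0.008,-0.014,0]]])

```text
time: 22.35
ee_pos: [0.3727, -0.257, 0.1746]
eef_rot: [0.378, 0.899, -0.085, 0.202]
ft_force: [-0.4, -0.5, -3.3]
width: 0.0522
grip_force: 24.9
```

Request:
drive_tool(moves=[[[-0.0095,-0.022,0.0075,-0.0075,0.008,-0.014,0],[0,0,0,0,0,0,0]]])

```text
time: 22.55
ee_pos: [0.3642, -0.2822, 0.1715]
eef_rot: [0.374, 0.902, -0.082, 0.199]
ft_force: [0.4, 0.2, -4.3]
width: 0.052
grip_force: 24.9
```

```bash
python3 - <<'E'
from h import *
print(st());A,c=jarnow();print(np.round(A,3).tolist(),c,c+.063*A[:,0])
b=np.array([.380,-.302,0]);X=u(-40.3)
a=plan(*toolpose(-40,-8,mouth=b+.01*X+[0,0,.18]),4)
a=plan(*toolpose(-40,-50,mouth=b-.01*X+[0,0,.145]),8,*a)
E
```

```text
{'time': np.float64(22.55), 'ee_pos': array([ 0.364, -0.282,  0.172]), 'eef_rot': array([ 0.374,  0.902, -0.082,  0.199]), 'width': np.float64(0.052), 'grip_force': np.float64(24.871), 'ft_force': array([ 0.396,  0.215, -4.305]), 'joint_positions': array([ 0.598, -0.305, -0.12 ,  2.286,  0.135,  0.749,  1.182])}
[[0.696, 0.707, -0.121], [-0.697, 0.707, 0.118], [0.169, 0.002, 0.986]] [ 0.35845471 -0.27617842  0.18835543] [ 0.40233132 -0.3201166   0.19899867]
[0.0056, -0.0019, -0.0022, -0.0056, 0.0773, -0.0214]
[0.0058, -0.0017, -0.0018, -0.0056, 0.0773, -0.0214]
[0.006, -0.0016, -0.0014, -0.0056, 0.0773, -0.0214]
[0.0061, -0.0015, -0.0009, -0.0056, 0.0773, -0.0214]
[0.0013, 0.0, -0.0011, -0.0001, 0.0916, -0.0001]
[0.0014, 0.0, -0.001, -0.0001, 0.0916, -0.0001]
[0.0015, 0.0, -0.0008, -0.0001, 0.0916, -0.0001]
[0.0015, 0.0, -0.0007, -0.0001, 0.0916, -0.0001]
[0.0016, 0.0, -0.0006, -0.0001, 0.0916, -0.0001]
[0.0016, 0.0, -0.0004, -0.0001, 0.0916, -0.0001]
[0.0017, 0.0, -0.0003, -0.0001, 0.0916, -0.0001]
[0.0017, 0.0, -0.0001, -0.0001, 0.0916, -0.0001]
```

```bash
python3 - <<'E'
from h import *
b=np.array([.380,-.302,0]);X=u(-40.3)
a=plan(*toolpose(-40,2,mouth=b-.012*X+[0,0,.158]),5)
print();a=plan(*toolpose(-40,-50,mouth=b-.02*X+[0,0,.145]),8,*a)
E
```

```text
[0.0107, -0.0018, 0.0024, -0.0059, 0.0269, -0.0166]
[0.0107, -0.0016, 0.0027, -0.0059, 0.0269, -0.0166]
[0.0106, -0.0015, 0.003, -0.0059, 0.0269, -0.0166]
[0.0106, -0.0013, 0.0033, -0.0059, 0.0269, -0.0166]
[0.0105, -0.0012, 0.0035, -0.0059, 0.0269, -0.0166]

[-0.0012, -0.0, -0.0048, -0.0002, 0.1134, -0.0001]
[-0.0007, -0.0, -0.0049, -0.0002, 0.1134, -0.0001]
[-0.0001, -0.0, -0.005, -0.0002, 0.1134, -0.0001]
[0.0004, 0.0, -0.0049, -0.0002, 0.1134, -0.0001]
[0.001, 0.0, -0.0049, -0.0002, 0.1134, -0.0001]
[0.0015, 0.0, -0.0047, -0.0002, 0.1134, -0.0001]
[0.0021, 0.0, -0.0045, -0.0002, 0.1134, -0.0001]
[0.0026, 0.0, -0.0042, -0.0002, 0.1134, -0.0001]
```

Request:
drive_tool(moves=[[[0.0105,-0.002,0.0025,-0.006,0.027,-0.0165,0],[0.0105,-0.0015,0.0025,-0.006,0.027,-0.0165,0],[0.0105,-0.0015,0.003,-0.006,0.027,-0.0165,0],[0.0105,-0.0015,0.0035,-0.006,0.027,-0.0165,0],[0.0105,-0.001,0.0035,-0.006,0.027,-0.0165,0]]])

```text
time: 23.05
ee_pos: [0.3287, -0.2556, 0.1385]
eef_rot: [0.336, 0.93, -0.051, 0.14]
ft_force: [0.1, -0.6, -3.1]
width: 0.0525
grip_force: 24.9
```

Request:
drive_tool(moves=[[[-0.001,0,-0.005,0,0.113,0,0],[-0.001,0,-0.005,0,0.113,0,0],[0,0,-0.005,0,0.113,0,0],[0.0005,0,-0.005,0,0.113,0,0],[0.001,0,-0.005,0,0.113,0,0],[0.0015,0,-0.0045,0,0.113,0,0],[0.002,0,-0.0045,0,0.113,0,0],[0.0025,0,-0.004,0,0.113,0,0],[0,0,0,0,0,0,0]]])

```text
time: 23.95
ee_pos: [0.3283, -0.2548, 0.1767]
eef_rot: [0.324, 0.897, 0.101, -0.283]
ft_force: [-0.6, 0.2, -4.3]
width: 0.0518
grip_force: 24.9
```

```bash
python3 - <<'E'
from h import *
print(st());A,c=jarnow();m=c+.063*A[:,0]
b=np.array([.380,-.302,0]);print('pitch',np.degrees(np.arcsin(A[2,0])),'mouth box',(m-b)@u(-40.3),(m-b)@u(49.7),m[2])
s=snap('scene','s8.png');t=snap('top','t8.png')
cv2.imwrite('pics/m6.png',cv2.cvtColor(np.hstack([cv2.resize(s[110:240,310:440],(400,400),interpolation=3),cv2.resize(t[180:300,340:460],(400,400),interpolation=3)]),cv2.COLOR_BGR2RGB))
for n in('scene','top'):print([(np.round(d['at']),d['conf']) for d in r.place_of(n,'nut_0_c')])
E
```

```text
{'time': np.float64(23.95), 'ee_pos': array([ 0.328, -0.255,  0.177]), 'eef_rot': array([ 0.324,  0.897,  0.101, -0.283]), 'width': np.float64(0.052), 'grip_force': np.float64(24.87), 'ft_force': array([-0.619,  0.159, -4.339]), 'joint_positions': array([ 0.566,  0.392,  0.038,  1.618, -0.064,  1.741,  1.492])}
pitch -50.0417312112998 mouth box -0.019140858796477915 0.0031979832148695854 0.14405861082870544
[]
[]
```

View pics/m6.png

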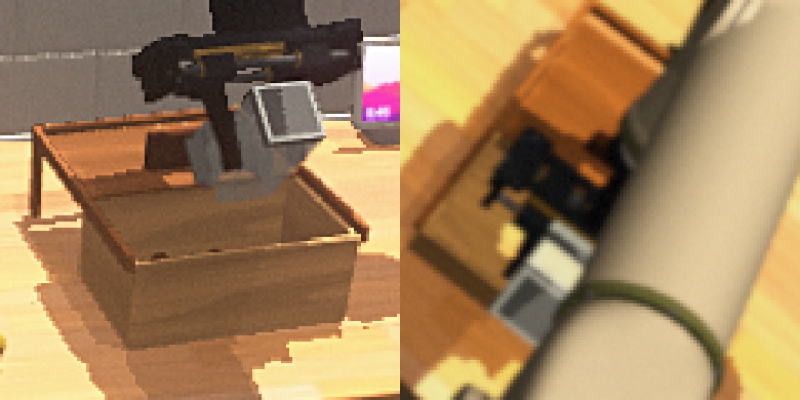

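Two nuts show inside the box at scene crop (155,258) and (215,252), and the jar is tilted 50° over the opening. I'll tilt a little more and shake.

Request:
drive_tool(moves=[[[0,0,-0.002,0,0.08,0,0],[0,0,-0.002,0,0.08,0,0],[-0.012,0,0,0,0,0,0],[0.012,0,0,0,0,0,0],[-0.012,0,0,0,0,0,0],[0.012,0,0,0,0,0,0],[0,0.01,0,0,0,0,0],[0,-0.02,0,0,0,0,0],[0,0.02,0,0,0,0,0],[0,-0.01,0,0,0,0,0]]])

```text
time: 25.15
ee_pos: [0.3319, -0.2541, 0.1826]
eef_rot: [0.313, 0.874, 0.127, -0.349]
ft_force: [0.8, 1.1, -3.0]
width: 0.0524
grip_force: 24.9
```

Request:
drive_tool(moves=[[[-0.012,0,0,0,0,0,0],[0.012,0,0,0,0,0,0],[-0.012,0,0,0,0,0,0],[0.012,0,0,0,0,0,0],[0,0.01,0,0,0,0,0],[0,-0.02,0,0,0,0,0],[0,0.01,0,0,0,0,0],[0,0,0,0,0,0,0],[0,0,0,0,0,0,0],[0,0,0,0,0,0,0]]])

```text
time: 26.15
ee_pos: [0.3297, -0.2568, 0.1823]
eef_rot: [0.315, 0.873, 0.126, -0.35]
ft_force: [-0.1, -0.6, -3.4]
width: 0.0517
grip_force: 24.9
```

```bash
python3 - <<'E'
from h import *
print(st());A,c=jarnow();print('pitch',np.degrees(np.arcsin(A[2,0])),c)
s=snap('scene','s9.png')
X=u(-40.3);b=np.array([.380,-.302,0])
a=plan(*toolpose(-42,-5,mouth=b+[0,0,.19]),8)
a=plan(*toolpose(-45,12,mouth=b+.03*X+[0,0,.21]),4,*a)
print();a=plan(*toolpose(-55,15,cen=[.444,-.014,.22]),11,*a)
print();a=plan(*toolpose(-65,15,cen=C+[0,0,.12]),9,*a)
E
```

```text
{'time': np.float64(26.15), 'ee_pos': array([ 0.33 , -0.257,  0.182]), 'eef_rot': array([ 0.315,  0.873,  0.126, -0.35 ]), 'width': np.float64(0.052), 'grip_force': np.float64(24.87), 'ft_force': array([-0.054, -0.625, -3.432]), 'joint_positions': array([ 0.571,  0.508,  0.045,  1.516, -0.077,  1.88 ,  1.502])}
pitch -58.78135679761981 [ 0.33956277 -0.26468197  0.19615736]
[-0.0012, -0.0, -0.0003, -0.0014, -0.1173, 0.0048]
[-0.0012, -0.0, -0.0001, -0.0014, -0.1173, 0.0048]
[-0.0013, -0.0, 0.0, -0.0014, -0.1173, 0.0048]
[-0.0012, -0.0, 0.0002, -0.0014, -0.1173, 0.0048]
[-0.0012, -0.0, 0.0003, -0.0014, -0.1173, 0.0048]
[-0.0012, -0.0, 0.0004, -0.0014, -0.1173, 0.0048]
[-0.0011, -0.0, 0.0006, -0.0014, -0.1173, 0.0048]
[-0.001, -0.0, 0.0007, -0.0014, -0.1173, 0.0048]
[-0.0091, 0.0009, 0.0008, 0.0043, -0.0741, 0.0125]
[-0.009, 0.001, 0.0014, 0.0043, -0.0741, 0.0125]
[-0.0089, 0.0011, 0.0021, 0.0043, -0.0741, 0.0125]
[-0.0087, 0.0013, 0.0027, 0.0043, -0.0741, 0.0125]

[0.0092, 0.0223, -0.0072, 0.0076, -0.0047, 0.0139]
[0.0095, 0.0221, -0.0074, 0.0076, -0.0047, 0.0139]
[0.0097, 0.0219, -0.0
[... 154 characters left out ...]
 0.0076, -0.0047, 0.0139]
[0.0108, 0.0211, -0.0084, 0.0076, -0.0047, 0.0139]
[0.011, 0.0208, -0.0086, 0.0076, -0.0047, 0.0139]
[0.0113, 0.0206, -0.0088, 0.0076, -0.0047, 0.0139]
[0.0115, 0.0204, -0.0091, 0.0076, -0.0047, 0.0139]
[0.0118, 0.0202, -0.0093, 0.0076, -0.0047, 0.0139]

[0.0203, 0.0074, -0.0089, 0.0097, 0.0, 0.0168]
[0.0204, 0.0069, -0.009, 0.0097, 0.0, 0.0168]
[0.0205, 0.0065, -0.0091, 0.0097, 0.0, 0.0168]
[0.0206, 0.0061, -0.0091, 0.0097, 0.0, 0.0168]
[0.0207, 0.0056, -0.0092, 0.0097, 0.0, 0.0168]
[0.0208, 0.0052, -0.0092, 0.0097, 0.0, 0.0168]
[0.0209, 0.0048, -0.0093, 0.0097, 0.0, 0.0168]
[0.021, 0.0043, -0.0093, 0.0097, 0.0, 0.0168]
[0.021, 0.0039, -0.0094, 0.0097, 0.0, 0.0168]
```

Request:
drive_tool(moves=[[[-0.001,0,0,-0.0015,-0.117,0.005,0],[-0.001,0,0,-0.0015,-0.117,0.005,0],[-0.0015,0,0,-0.0015,-0.117,0.005,0],[-0.001,0,0,-0.0015,-0.117,0.005,0],[-0.001,0,0.0005,-0.0015,-0.117,0.005,0],[-0.001,0,0.0005,-0.0015,-0.117,0.005,0],[-0.001,0,0.0005,-0.0015,-0.117,0.005,0],[-0.001,0,0.0005,-0.0015,-0.117,0.005,0],[0,0,0,0,0,0,0]]])

```text
time: 27.1
ee_pos: [0.3329, -0.2605, 0.1769]
eef_rot: [0.357, 0.93, -0.032, 0.081]
ft_force: [-0.9, -0.1, -2.5]
width: 0.0521
grip_force: 24.9
```

Request:
drive_tool(moves=[[[-0.009,0.001,0.001,0.0045,-0.074,0.0125,0],[-0.009,0.001,0.0015,0.0045,-0.074,0.0125,0],[-0.009,0.001,0.002,0.0045,-0.074,0.0125,0],[-0.009,0.001,0.0025,0.0045,-0.074,0.0125,0],[0,0,-0.01,0,0,0,0]]])

```text
time: 27.6
ee_pos: [0.3601, -0.2801, 0.188]
eef_rot: [0.373, 0.899, -0.09, 0.212]
ft_force: [0.1, 0.3, -2.9]
width: 0.0516
grip_force: 24.9
```

```bash
python3 - <<'E'
from h import *
print(st());A,c=jarnow();print('pitch',np.degrees(np.arcsin(A[2,0])),c)
a=plan(*toolpose(-55,15,cen=[.444,-.014,.23]),10)
print();a=plan(*toolpose(-65,15,cen=C+[0,0,.12]),9,*a)
E
```

```text
{'time': np.float64(27.6), 'ee_pos': array([ 0.36 , -0.28 ,  0.188]), 'eef_rot': array([ 0.373,  0.899, -0.09 ,  0.212]), 'width': np.float64(0.052), 'grip_force': np.float64(24.872), 'ft_force': array([ 0.052,  0.326, -2.867]), 'joint_positions': array([ 0.569, -0.358, -0.106,  2.297,  0.16 ,  0.766,  1.155])}
pitch 11.563965462817864 [ 0.35404144 -0.27363298  0.20458585]
[0.0095, 0.0245, -0.0078, 0.008, -0.0059, 0.0152]
[0.0098, 0.0243, -0.008, 0.008, -0.0059, 0.0152]
[0.0101, 0.0241, -0.0083, 0.008, -0.0059, 0.0152]
[0.0105, 0.0239, -0.0085, 0.008, -0.0059, 0.0152]
[0.0108, 0.0236, -0.0088, 0.008, -0.0059, 0.0152]
[0.0111, 0.0234, -0.009, 0.008, -0.0059, 0.0152]
[0.0114, 0.0232, -0.0093, 0.008, -0.0059, 0.0152]
[0.0117, 0.0229, -0.0095, 0.008, -0.0059, 0.0152]
[0.012, 0.0227, -0.0098, 0.008, -0.0059, 0.0152]
[0.0122, 0.0224, -0.01, 0.008, -0.0059, 0.0152]

[0.0208, 0.0074, -0.008, 0.0097, 0.0, 0.0168]
[0.0209, 0.0069, -0.008, 0.0097, 0.0, 0.0168]
[0.0211, 0.0065, -0.0081, 0.0097, 0.0, 0.0168]
[0.0212, 0.0061, -0.0082, 0.0097, 0.0, 0.0168]
[0.0213, 0.0056, -0.0082, 0.0097, 0.0, 0.0168]
[0.0213, 0.0052, -0.0083, 0.0097, 0.0, 0.0168]
[0.0214, 0.0048, -0.0083, 0.0097, 0.0, 0.0168]
[0.0215, 0.0043, -0.0084, 0.0097, 0.0, 0.0168]
[0.0216, 0.0039, -0.0084, 0.0097, 0.0, 0.0168]
```

Request:
drive_tool(moves=[[[0.0095,0.0245,-0.008,0.008,-0.006,0.015,0],[0.01,0.0245,-0.008,0.008,-0.006,0.015,0],[0.01,0.024,-0.0085,0.008,-0.006,0.015,0],[0.0105,0.024,-0.0085,0.008,-0.006,0.015,0],[0.011,0.0235,-0.009,0.008,-0.006,0.015,0],[0.011,0.0235,-0.009,0.008,-0.006,0.015,0],[0.0115,0.023,-0.0095,0.008,-0.006,0.015,0],[0.0115,0.023,-0.0095,0.008,-0.006,0.015,0],[0.012,0.0225,-0.01,0.008,-0.006,0.015,0],[0.012,0.0225,-0.01,0.008,-0.006,0.015,0]]])

```text
time: 28.6
ee_pos: [0.4499, -0.0208, 0.2175]
eef_rot: [0.445, 0.857, -0.121, 0.231]
ft_force: [0.2, 0.0, -3.6]
width: 0.0515
grip_force: 24.9
```

Request:
drive_tool(moves=[[[0.021,0.0075,-0.008,0.01,0,0.017,0],[0.021,0.007,-0.008,0.01,0,0.017,0],[0.021,0.0065,-0.008,0.01,0,0.017,0],[0.021,0.006,-0.008,0.01,0,0.017,0],[0.0215,0.0055,-0.008,0.01,0,0.017,0],[0.0215,0.005,-0.0085,0.01,0,0.017,0],[0.0215,0.005,-0.0085,0.01,0,0.017,0],[0.0215,0.0045,-0.0085,0.01,0,0.017,0],[0.0215,0.004,-0.0085,0.01,0,0.017,0],[0,0,0,0,0,0,0]]])

```text
time: 29.6
ee_pos: [0.3893, 0.1812, 0.1832]
eef_rot: [0.517, 0.815, -0.142, 0.218]
ft_force: [-0.8, 1.3, -2.6]
width: 0.052
grip_force: 24.9
```

```bash
python3 - <<'E'
from h import *
print(st());A,c=jarnow();print(np.round(A,3).tolist(),c)
a=plan(*toolpose(-65,15,cen=C+[0,0,.002]),6)
s=snap('scene','s10.png');t=snap('top','t10.png')
cv2.imwrite('pics/m7.png',cv2.cvtColor(np.vstack([np.hstack([cv2.resize(s[140:230,320:440],(400,300),interpolation=3),cv2.resize(t[200:290,340:460],(400,300),interpolation=3)]),np.hstack([cv2.resize(s[180:300,240:400],(400,300),interpolation=3),cv2.resize(s[210:300,40:160],(400,300),interpolation=3)])]),cv2.COLOR_BGR2RGB))
for n in('scene','top'):
  for q in('nut_0_c','garlic_a_c','garlic_b_c','shaker_center'):print(n,q,[(np.round(d['at']),d['conf']) for d in r.place_of(n,q)])
E
```

```text
{'time': np.float64(29.6), 'ee_pos': array([0.389, 0.181, 0.183]), 'eef_rot': array([ 0.517,  0.815, -0.142,  0.218]), 'width': np.float64(0.052), 'grip_force': np.float64(24.872), 'ft_force': array([-0.801,  1.327, -2.596]), 'joint_positions': array([ 0.276,  0.267, -1.306,  1.929,  0.673,  1.521, -0.79 ])}
[[0.41, 0.906, -0.106], [-0.874, 0.424, 0.237], [0.259, -0.004, 0.966]] [0.38544996 0.1902747  0.19924262]
[0.0095, -0.0, 0.0175, -0.0005, 0.0001, 0.0005]
[0.0095, -0.0, 0.0175, -0.0005, 0.0001, 0.0005]
[0.0095, -0.0001, 0.0175, -0.0005, 0.0001, 0.0005]
[0.0095, -0.0001, 0.0175, -0.0005, 0.0001, 0.0005]
[0.0095, -0.0001, 0.0175, -0.0005, 0.0001, 0.0005]
[0.0095, -0.0001, 0.0175, -0.0005, 0.0001, 0.0005]
scene nut_0_c []
scene garlic_a_c []
scene garlic_b_c []
scene shaker_center [(array([276., 226.]), 0.69)]
top nut_0_c [(array([382., 236.]), 0.4)]
top garlic_a_c []
top garlic_b_c [(array([246., 256.]), 0.31)]
top shaker_center [(array([226., 253.]), 0.61)]
```

View pics/m7.png

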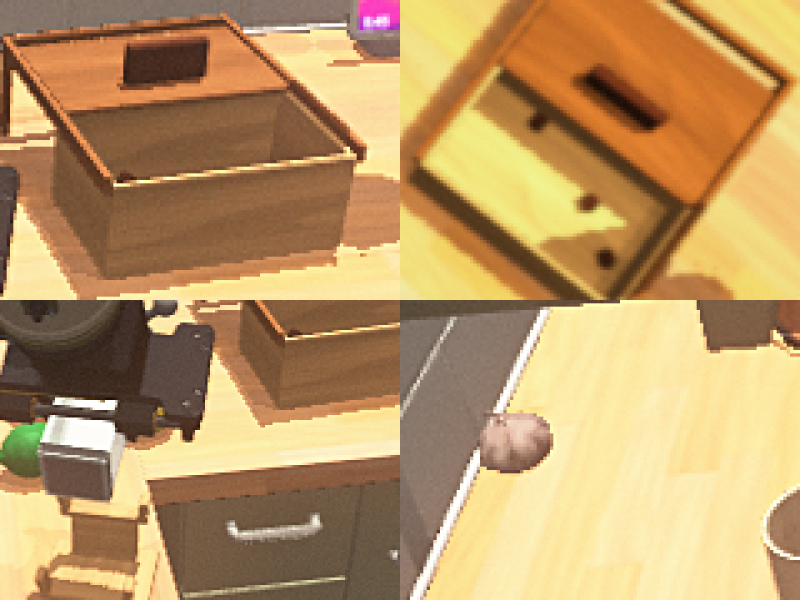

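The top view shows three dark nuts in the box, at crop (537,120), (588,203) and (605,258), and the jar looks empty above its rest. Lowering it home now.

Request:
drive_tool(moves=[[[0.0095,0,0.0175,0,0,0,0],[0.0095,0,0.0175,0,0,0,0],[0.0095,0,0.0175,0,0,0,0],[0.0095,0,0.0175,0,0,0,0],[0.0048,0,0.0088,0,0,0,0],[0.0048,0,0.0088,0,0,0,0],[0.0048,0,0.0088,0,0,0,0],[0,0,0,0,0,0,0]]])

```text
time: 30.9
ee_pos: [0.3916, 0.1747, 0.0727]
eef_rot: [0.518, 0.814, -0.142, 0.22]
ft_force: [0.6, -0.5, -2.6]
width: 0.0521
grip_force: 24.9
```

```bash
python3 - <<'E'
from h import *
print(st());A,c=jarnow();print(np.round(A,3).tolist(),c)
a=plan(*toolpose(-65,15,cen=C),2)
for i in range(3):
  r.camera('scene')
  print([(np.round(d['at']),d['conf']) for d in r.place_of('scene','garlic_a_c')],[(np.round(d['bbox']),d['conf']) for d in r.find_in('scene','garlic_b_c')])
E
```

```text
{'time': np.float64(30.9), 'ee_pos': array([0.392, 0.175, 0.073]), 'eef_rot': array([ 0.518,  0.814, -0.142,  0.22 ]), 'width': np.float64(0.052), 'grip_force': np.float64(24.872), 'ft_force': array([ 0.57 , -0.494, -2.644]), 'joint_positions': array([ 0.119,  0.462, -1.168,  2.038,  0.848,  1.411, -1.004])}
[[0.407, 0.907, -0.111], [-0.875, 0.422, 0.239], [0.264, -0.0, 0.965]] [0.38767423 0.18380783 0.08870351]
[0.0043, -0.0001, 0.0037, -0.0003, 0.0025, -0.0003]
[0.0043, -0.0001, 0.0037, -0.0003, 0.0025, -0.0003]
[] []
[] []
[] [(array([248., 278., 302., 321.]), 0.59)]
```

Request:
drive_tool(moves=[[[0.0045,0,0.0035,0,0.0025,0,0],[0.0025,0,0.002,0,0.0025,0,0],[0.0015,0,0.0015,0,0,0,0],[0,0,0,0,0,0,0]]])

```text
time: 31.75
ee_pos: [0.39, 0.1785, 0.0628]
eef_rot: [0.519, 0.815, -0.14, 0.218]
ft_force: [-0.3, 0.6, -3.1]
width: 0.0518
grip_force: 24.9
```

```bash
python3 - <<'E'
from h import *
print(st());A,c=jarnow();print(np.round(A,3).tolist(),c)
E
```

```text
{'time': np.float64(31.75), 'ee_pos': array([0.39 , 0.179, 0.063]), 'eef_rot': array([ 0.519,  0.815, -0.14 ,  0.218]), 'width': np.float64(0.052), 'grip_force': np.float64(24.872), 'ft_force': array([-0.285,  0.571, -3.115]), 'joint_positions': array([ 0.101,  0.482, -1.156,  2.041,  0.862,  1.403, -1.026])}
[[0.408, 0.907, -0.109], [-0.876, 0.422, 0.234], [0.259, 0.0, 0.966]] [0.38606826 0.18753554 0.07876701]
```

Request:
drive_tool(moves=[[[0.0005,0,0.001,0,0,0,0],[0,0,0,0,0,0,0],[0,0,0,0,0,0,0.8],[0,0,0,0,0,0,1],[0,0,0,0,0,0,1],[0,0,0,0,0,0,1],[0,0,0,0,0,0,1],[0,0,0,0,0,0,1],[-0.0055,0,-0.0215,0,0,0,1],[-0.0055,0,-0.0215,0,0,0,1]]])

```text
time: 32.75
ee_pos: [0.3848, 0.1892, 0.105]
eef_rot: [0.519, 0.815, -0.14, 0.218]
ft_force: [0.4, 0.6, -0.1]
width: 0.0869
grip_force: 0.0
```

Request:
drive_tool(moves=[[[-0.0055,0,-0.0215,0,0,0,1],[-0.0055,0,-0.0215,0,0,0,1],[-0.0055,0,-0.0215,0,0,0,1],[-0.0055,0,-0.0215,0,0,0,1],[0,0,0,0,0,0,1]]])

```text
time: 33.25
ee_pos: [0.3754, 0.2128, 0.1924]
eef_rot: [0.519, 0.815, -0.138, 0.219]
ft_force: [-0.2, -0.7, -0.8]
width: 0.0872
grip_force: 0.0
```

```bash
python3 - <<'E'
from h import *
np.set_printoptions(suppress=True,precision=3)
print(st());J=setj(hd,C);X,Y,Z,_=J
r.camera('scene');r.camera('top')
for q in ['shaker_center','shaker_mouth','dial_knob']: 
  print(q,[(np.round(d['at'],1),round(d['conf'],2)) for n in('scene','top') for d in r.place_of(n,q)])
k=knob(1.57,J);print(proj('scene',k),proj('scene',C),proj('scene',C+.063*X))
# planned pose above knob
a=plan(k-Z*.012+Z*.1,Rt(-Z,X),16)
E
```

```text
{'time': np.float64(33.25), 'ee_pos': array([0.375, 0.213, 0.192]), 'eef_rot': array([ 0.519,  0.815, -0.138,  0.219]), 'width': np.float64(0.087), 'grip_force': np.float64(0.0), 'ft_force': array([-0.176, -0.653, -0.82 ]), 'joint_positions': array([ 0.184,  0.3  , -1.303,  1.89 ,  0.675,  1.576, -0.861])}
shaker_center [(array([277.3, 272.5]), 0.85), (array([231.6, 259.9]), 0.76), (array([227.5, 258.6]), 0.38)]
shaker_mouth [(array([281.4, 249.2]), 0.97), (array([244.7, 245.8]), 0.64)]
dial_knob [(array([303. , 233.2]), 0.41), (array([250.9, 265.6]), 0.45)]
[304.6 230.6] [278.1 271.5] [283.9 248.4]
[-0.0044, -0.003, -0.0014, 0.0128, 0.013, 0.0976]
[-0.0047, -0.0026, -0.0014, 0.0128, 0.013, 0.0976]
[-0.0049, -0.0021, -0.0014, 0.0128, 0.013, 0.0976]
[-0.005, -0.0017, -0.0015, 0.0128, 0.013, 0.0976]
[-0.0052, -0.0012, -0.0015, 0.0128, 0.013, 0.0976]
[-0.0052, -0.0007, -0.0016, 0.0128, 0.013, 0.0976]
[-0.0053, -0.0002, -0.0016, 0.0128, 0.013, 0.0976]
[-0.0052, 0.0003, -0.0017, 0.0128, 0.013, 0.0976]
[-0.0052, 0.0008, -0.0018, 0.0128, 0.013, 0.0976]
[-0.005, 0.0012, -0.0018, 0.0128, 0.013, 0.0976]
[-0.0049, 0.0017, -0.0019, 0.0128, 0.013, 0.0976]
[-0.0047, 0.0021, -0.002, 0.0128, 0.013, 0.0976]
[-0.0044, 0.0026, -0.0021, 0.0128, 0.013, 0.0976]
[-0.0041, 0.0029, -0.0022, 0.0128, 0.013, 0.0976]
[-0.0038, 0.0033, -0.0023, 0.0128, 0.013, 0.0976]
[-0.0034, 0.0036, -0.0024, 0.0128, 0.013, 0.0976]
```

Request:
drive_tool(moves=[[[-0.0045,-0.003,-0.0015,0.013,0.013,0.0975,0.8],[-0.0045,-0.0025,-0.0015,0.013,0.013,0.0975,0.7],[-0.005,-0.002,-0.0015,0.013,0.013,0.0975,0.6],[-0.005,-0.0015,-0.0015,0.013,0.013,0.0975,0.6],[-0.005,-0.001,-0.0015,0.013,0.013,0.0975,0.6],[-0.005,-0.0005,-0.0015,0.013,0.013,0.0975,0.6],[-0.0055,0,-0.0015,0.013,0.013,0.0975,0.6],[-0.005,0.0005,-0.0015,0.013,0.013,0.0975,0.6],[-0.005,0.001,-0.002,0.013,0.013,0.0975,0.6],[-0.005,0.001,-0.002,0.013,0.013,0.0975,0.6]]])

```text
time: 34.65
ee_pos: [0.3622, 0.1706, 0.2243]
eef_rot: [0.861, 0.477, -0.039, 0.174]
ft_force: [-0.8, 0.0, -0.3]
width: 0.0522
grip_force: 0.0
```

Request:
drive_tool(moves=[[[-0.005,0.0015,-0.002,0.013,0.013,0.0975,0.6],[-0.0045,0.002,-0.002,0.013,0.013,0.0975,0.6],[-0.0045,0.0025,-0.002,0.013,0.013,0.0975,0.6],[-0.004,0.003,-0.002,0.013,0.013,0.0975,0.6],[-0.004,0.0035,-0.0025,0.013,0.013,0.0975,0.6],[-0.0035,0.0035,-0.0025,0.013,0.013,0.0975,0.6],[0,0,0,0,0,0,0.6],[0,0,0,0,0,0,0.6]]])

```text
time: 35.45
ee_pos: [0.3535, 0.1461, 0.2447]
eef_rot: [0.968, 0.216, 0.027, 0.127]
ft_force: [0.4, -0.1, 0.5]
width: 0.0521
grip_force: 0.0
```

```bash
python3 - <<'E'
from h import *
print(st());J=setj(hd,C);X,Y,Z,_=J
a=plan(np.array([.3595,.119,.139]),Rt(-Z,X),5)
r.camera('scene');print(r.place_of('scene','dial_knob'),proj('scene',np.array([.3595,.119,.139])+.012*Z))
E
```

```text
{'time': np.float64(35.45), 'ee_pos': array([0.354, 0.146, 0.245]), 'eef_rot': array([0.968, 0.216, 0.027, 0.127]), 'width': np.float64(0.052), 'grip_force': np.float64(0.0), 'ft_force': array([ 0.425, -0.083,  0.532]), 'joint_positions': array([ 0.52 , -0.311, -1.033,  1.962, -0.005,  1.358, -1.62 ])}
[-0.0012, -0.0002, 0.0218, -0.0002, 0.0002, 0.0007]
[-0.0012, -0.0002, 0.0218, -0.0002, 0.0002, 0.0007]
[-0.0012, -0.0002, 0.0218, -0.0002, 0.0002, 0.0007]
[-0.0012, -0.0002, 0.0218, -0.0002, 0.0002, 0.0007]
[-0.0012, -0.0002, 0.0218, -0.0002, 0.0002, 0.0007]
[{'at': [299.8, 228.0], 'conf': 0.64}, {'at': [297.6, 225.8], 'conf': 0.52}] [306.8 233.9]
```

Request:
drive_tool(moves=[[[-0.001,0,0.022,0,0,0,0.6],[-0.001,0,0.022,0,0,0,0.6],[-0.001,0,0.022,0,0,0,0.6],[0,0,0.0215,0,0,0,0.6],[0,0,0.0215,0,0,0,0.6],[0,0,0,0,0,0,0.6],[0,0,0,0,0,0,0],[0,0,0,0,0,0,0],[0,0,0,0,0,0,0],[0,0,0,0,0,0,0]]], squeeze=6)

```text
time: 36.55
ee_pos: [0.3629, 0.1197, 0.1401]
eef_rot: [0.968, 0.215, 0.028, 0.127]
ft_force: [-0.8, -0.1, 0.7]
width: 0.0281
grip_force: 0.0
```

Request:
drive_tool(moves=[[[0,0,0,0,0,0,0],[0,0,0,0,0,0,0],[0,0,0,0,0,0,0],[0,0,0,0,0,0,0]]])

```text
time: 36.95
ee_pos: [0.3627, 0.1196, 0.1397]
eef_rot: [0.968, 0.215, 0.028, 0.127]
ft_force: [-0.3, 0.5, 3.2]
width: 0.0189
grip_force: 6.0
```

```bash
python3 - <<'E'
from h import *
print(st());J=setj(hd,C);X,Y,Z,_=J
p,Q=here();d=p+.012*Z-C;print(d@X,d@Y,d@Z,'dial',np.pi/4-np.arctan2(d@Y,d@Z-.018))
t0=1.6;off=p-knob(t0,J);a=(p,Q)
for i in range(1,17): a=plan(knob(t0-i*.1,J)+off,None,1,*a)
E
```

```text
{'time': np.float64(36.95), 'ee_pos': array([0.363, 0.12 , 0.14 ]), 'eef_rot': array([0.968, 0.215, 0.028, 0.127]), 'width': np.float64(0.019), 'grip_force': np.float64(6.009), 'ft_force': array([-0.285,  0.497,  3.207]), 'joint_positions': array([ 0.584, -0.172, -1.141,  2.125,  0.113,  1.122, -1.734])}
0.0654561991246381 -0.04960638942072009 0.05832374184670657 dial 1.6736527250407751
[0.0049, -0.0, -0.0047, 0.0, 0.0, 0.0]
[0.0053, -0.0, -0.0042, 0.0, 0.0, 0.0]
[0.0057, -0.0, -0.0036, 0.0, 0.0, 0.0]
[0.0061, 0.0, -0.003, 0.0, 0.0, 0.0]
[0.0063, 0.0, -0.0024, 0.0, 0.0, 0.0]
[0.0066, 0.0, -0.0018, 0.0, 0.0, 0.0]
[0.0067, 0.0, -0.0011, 0.0, 0.0, 0.0]
[0.0068, 0.0, -0.0004, 0.0, 0.0, 0.0]
[0.0068, 0.0, 0.0002, 0.0, 0.0, 0.0]
[0.0067, 0.0, 0.0009, 0.0, 0.0, 0.0]
[0.0066, 0.0, 0.0016, 0.0, 0.0, 0.0]
[0.0064, 0.0, 0.0022, 0.0, 0.0, 0.0]
[0.0062, 0.0, 0.0029, 0.0, 0.0, 0.0]
[0.0058, 0.0, 0.0035, 0.0, 0.0, 0.0]
[0.0055, 0.0, 0.004, 0.0, 0.0, 0.0]
[0.005, 0.0, 0.0046, 0.0, 0.0, 0.0]
```

Request:
drive_tool(moves=[[[0.005,0,-0.0045,0,0,0,0],[0.0055,0,-0.004,0,0,0,0],[0.0055,0,-0.0035,0,0,0,0],[0.006,0,-0.003,0,0,0,0],[0.0065,0,-0.0025,0,0,0,0],[0.0065,0,-0.002,0,0,0,0],[0.0065,0,-0.001,0,0,0,0],[0.007,0,-0.0005,0,0,0,0],[0,0,0,0,0,0,0]]])

```text
time: 37.85
ee_pos: [0.4055, 0.1457, 0.1603]
eef_rot: [0.968, 0.215, 0.028, 0.126]
ft_force: [-1.6, 0.1, 5.9]
width: 0.0188
grip_force: 5.7
```

```bash
python3 - <<'E'
from h import *
print(st());J=setj(hd,C);X,Y,Z,_=J
p,Q=here();d=p+.012*Z-C;print(d@X,d@Y,d@Z,'dial',np.pi/4-np.arctan2(d@Y,d@Z-.018))
f=r.read_state()['ft_force'];print(f@Y,f@Z)
r.camera('scene');print(r.place_of('scene','shaker_center'),r.place_of('scene','dial_knob'),proj('scene',p+.012*Z))
E
```

```text
{'time': np.float64(37.85), 'ee_pos': array([0.406, 0.146, 0.16 ]), 'eef_rot': array([0.968, 0.215, 0.028, 0.126]), 'width': np.float64(0.019), 'grip_force': np.float64(5.687), 'ft_force': array([-1.567,  0.061,  5.907]), 'joint_positions': array([ 0.587,  0.039, -1.233,  1.99 ,  0.31 ,  1.21 , -1.902])}
0.06546704443154885 0.00023361897392989994 0.0796680162462679 dial 0.7816098486344926
-1.3946609959129772 5.891550490202413
[{'at': [271.2, 269.5], 'conf': 0.87}] [{'at': [277.4, 248.0], 'conf': 0.45}] [281.7 224.1]
```

Request:
drive_tool(moves=[[[0.0065,0,-0.0025,0,0,0,0],[0.0065,0,-0.001,0,0,0,0],[0.0065,0,0.0015,0,0,0,0],[0.0065,0,0.002,0,0,0,0],[0.006,0,0.003,0,0,0,0],[0.006,0,0.0035,0,0,0,0],[0.0055,0,0.004,0,0,0,0],[0.005,0,0.0045,0,0,0,0],[0,0,0,0,0,0,0]]])

```text
time: 38.9
ee_pos: [0.4498, 0.1619, 0.1442]
eef_rot: [0.968, 0.215, 0.027, 0.126]
ft_force: [-1.5, -0.6, -1.7]
width: 0.0178
grip_force: 6.0
```

```bash
cat > chk.py <<'E'
from h import *
print(st());J=setj(hd,C);X,Y,Z,_=J
p,Q=here();d=p+.012*Z-C;print(d@X,d@Y,d@Z,'dial',np.pi/4-np.arctan2(d@Y,d@Z-.018))
f=r.read_state()['ft_force'];print(f@Y,f@Z)
r.camera('scene');print(r.place_of('scene','shaker_center'),r.place_of('scene','dial_knob'),proj('scene',p+.012*Z),proj('scene',knob(0,J)))
E
python3 chk.py
```

```text
{'time': np.float64(38.9), 'ee_pos': array([0.45 , 0.162, 0.144]), 'eef_rot': array([0.968, 0.215, 0.027, 0.126]), 'width': np.float64(0.018), 'grip_force': np.float64(6.021), 'ft_force': array([-1.543, -0.62 , -1.659]), 'joint_positions': array([ 0.443,  0.266, -1.178,  1.903,  0.519,  1.262, -2.059])}
0.065178298472752 0.047198869336832296 0.06307932334764714 dial -0.022965050601958636
-1.6607062369588421 -1.5794525139869235
[{'at': [274.5, 266.8], 'conf': 0.59}] [{'at': [256.7, 222.8], 'conf': 0.65}] [260.7 226.9] [260.3 225.7]
```

Request:
drive_tool(moves=[[[0.003,0,0.003,0,0,0,0],[0,0,0,0,0,0,0],[0,0,0,0,0,0,0],[0,0,0,0,0,0,0.5],[0,0,0,0,0,0,0.5],[0,0,0,0,0,0,0.5],[0,0,0,0,0,0,0.5],[0,0,-0.025,0,0,0,0.5],[0,0,-0.03,0,0,0,0.5],[0,0,-0.03,0,0,0,0.7]]])

```text
time: 40.05
ee_pos: [0.4433, 0.1825, 0.2253]
eef_rot: [0.968, 0.215, 0.027, 0.127]
ft_force: [0.4, -0.3, 1.2]
width: 0.0466
grip_force: 0.0
```

```bash
python3 - <<'E'
from h import *
np.set_printoptions(suppress=True,precision=3)
print(st())
a=snap('scene','s11.png');b=snap('top','t11.png')
cv2.imwrite('pics/m8.png',cv2.cvtColor(np.hstack([cv2.resize(a[195:325,200:330],(400,400),interpolation=3),cv2.resize(b[170:290,210:330],(400,400),interpolation=3)]),cv2.COLOR_BGR2RGB))
# lemon: yellow blob axis on worktop
for n,im in(('scene',a),('top',b)):
    h=cv2.cvtColor(im,cv2.COLOR_RGB2HSV);m=cv2.inRange(h,(24,200,120),(32,255,255))
    k,l,s,c=cv2.connectedComponentsWithStats(m);i=1+np.argmax(s[1:,4]);print(n,s[i],c[i])
    pts=np.argwhere(l==i)[:,::-1].astype(float)
    if n=='top':
        w=np.array([atz(n,p,.028)[:2] for p in pts]);q=w-w.mean(0);ev,V=np.linalg.eigh(q.T@q/len(q));print(w.mean(0),np.sqrt(ev)*4,np.degrees(np.arctan2(V[1,1],V[0,1])))
for n in('scene','top'):
  for q in('lemon_c','shaker_center','shaker_mouth','dial_knob'):print(n,q,[(np.round(d['at'],1).tolist(),round(d['conf'],2)) for d in r.place_of(n,q)])
E
```

```text
{'time': np.float64(40.05), 'ee_pos': array([0.443, 0.183, 0.225]), 'eef_rot': array([0.968, 0.215, 0.027, 0.127]), 'width': np.float64(0.047), 'grip_force': np.float64(0.0), 'ft_force': array([ 0.446, -0.28 ,  1.196]), 'joint_positions': array([ 0.479,  0.173, -1.233,  1.787,  0.416,  1.4  , -1.982])}Traceback (most recent call last):
  File "<stdin>", line 9, in <module>
    return _wrapfunc(a, 'argmax', axis=axis, out=out, **kwds)
    return bound(*args, **kwds)
ValueError: attempt to get argmax of an empty sequence
```

View pics/m8.png

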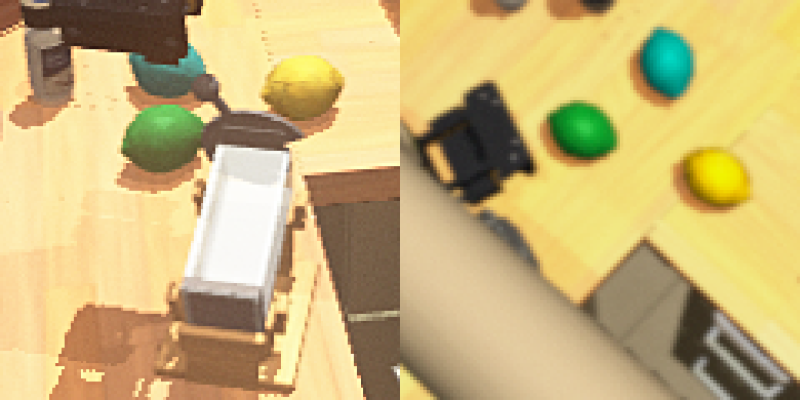

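The jar is empty and lies in its rest. The knob is back at scene (266.6,223.3), where it began, but the model puts dial 0 at (260,226). I'll fit the jar pose to its corners before trusting that.

```bash
python3 - <<'E'
from h import *
from scipy.optimize import least_squares
np.set_printoptions(suppress=True,precision=3)
sc=np.array([(186,282),(268,281),(218,146),(291,151)])/3.077+[200,195]
tc=np.array([(62,268),(98,345),(215,180),(275,250)])/5+[195,205]
L=[(-.063,.026,.026),(-.063,-.026,.026),(.063,.026,.026),(.063,-.026,.026)]
def pts(q,l):
    X,Y,Z,c=setj(q[2],[q[0],q[1],.078]);return c+l[0]*X+l[1]*Y+l[2]*Z
def f(q):
    e=[]
    for i in range(4): e+=list(proj('scene',pts(q,L[i]))-sc[i]); 
    for i in range(4): e+=list((proj('top',pts(q,L[i]))-tc[i]))
    return np.array(e)
# proj rounds to .1 -> coarse diff step
s=least_squares(f,[.386,.187,-65],diff_step=.02,x_scale=[.01,.01,3]);print(s.x,f(s.x).reshape(-1,2))
J=setj(s.x[2],[s.x[0],s.x[1],.078])
for t in(0,.1,.2,.3,1.3,1.4,1.57):print(t,proj('scene',knob(t,J)),proj('top',knob(t,J)),knob(t,J))
print('J0');J=setj(hd,C)
print(f([C[0],C[1],hd]).reshape(-1,2))
E
```

```text
[  0.386   0.184 -62.261] [[ 0.152  1.252]
 [-0.898  4.277]
 [ 0.352 -3.049]
 [ 0.027 -2.674]
 [-0.7    1.6  ]
 [-0.1    1.   ]
 [ 3.    -1.9  ]
 [-0.8   -1.1  ]]
0 [259.9 225.6] [234.4 231.2] [0.45  0.165 0.159]
0.1 [262.  224.4] [234.7 232.5] [0.445 0.164 0.163]
0.2 [264.4 223.4] [235.2 234. ] [0.44  0.162 0.167]
0.3 [267.  222.5] [235.8 235.6] [0.434 0.161 0.171]
1.3 [297.6 225.3] [246.4 254.8] [0.376 0.13  0.17 ]
1.4 [300.4 226.7] [247.7 256.6] [0.372 0.126 0.166]
1.57 [304.6 229.3] [249.8 259.3] [0.365 0.121 0.159]
J0
[[-2.248  1.352]
 [-3.498  5.177]
 [ 0.652 -2.749]
 [ 0.327 -1.674]
 [-1.6    0.4  ]
 [-1.8    0.2  ]
 [ 2.9   -1.4  ]
 [-1.7   -0.2  ]]
```

```bash
python3 - <<'E'
from h import *
J=setj(hd,C);X,Y,Z,_=J
G=np.array([.4352,.1584,.155])-.002*Z
p,Q=here();e=G-p;print('off',e@Y,e@Z,e@X)
a=plan(G+.07*Z,Rt(-Z,X),2);a=plan(G,None,4,*a)
b=cv2.imread('pics/t11.png')
r.camera('scene');print(r.place_of('scene','dial_knob'))
E
```

```text
off -0.019516634163284058 -0.07741810169157151 0.00014304653577778062
[-0.0098, 0.0001, 0.0037, -0.0007, -0.0023, 0.0005]
[-0.0098, 0.0001, 0.0037, -0.0007, -0.0023, 0.0005]
[-0.0, -0.0, 0.0175, 0.0, 0.0, 0.0]
[-0.0, -0.0, 0.0175, 0.0, 0.0, 0.0]
[-0.0, -0.0, 0.0175, 0.0, 0.0, 0.0]
[-0.0, -0.0, 0.0175, 0.0, 0.0, 0.0]
[{'at': [267.6, 223.4], 'conf': 0.67}, {'at': [280.3, 248.7], 'conf': 0.52}]
```

```bash
python3 - <<'E'
from h import *
for h in(-65,-62):
  X,Y,Z,_=setj(h,C)
  for K0 in([.433,.161,.166],[.435,.161,.1666]):
    A=np.array(K0)-.068*np.sqrt(.5)*(Y+Z)
    for t in(0,1.2,1.3,1.4,1.5,1.57):
      k=A+.068*(np.cos(np.pi/4-t)*Z+np.sin(np.pi/4-t)*Y); print(h,t,proj('scene',k),np.round(k,3))
t=cv2.imread('pics/s7.png');s=cv2.imread('pics/s11.png');z=cv2.imread('pics/s0.png')
def blob(im,c,w=9):
    x,y=c;g=cv2.cvtColor(im[y-w:y+w+1,x-w:x+w+1],cv2.COLOR_BGR2GRAY);return g
cv2.imwrite('pics/m9.png',np.hstack([cv2.resize(i[215:265,250:320],(266*3//3,190),interpolation=0) for i in(z,t,s)]))
cv2.imwrite('pics/m9.png',np.vstack([cv2.resize(t[213:258,245:320],(750,280),interpolation=3),cv2.resize(s[213:258,245:320],(750,280),interpolation=3)]))
E
```

```text
-65 0 [267.3 224.6] [0.433 0.161 0.166]
-65 1.2 [302.3 224. ] [0.363 0.132 0.18 ]
-65 1.3 [305.2 225.3] [0.358 0.129 0.177]
-65 1.4 [308.  226.7] [0.353 0.126 0.173]
-65 1.5 [310.6 228.3] [0.349 0.123 0.169]
-65 1.57 [312.3 229.5] [0.346 0.12  0.166]
-65 0 [266.5 224. ] [0.435 0.161 0.167]
-65 1.2 [301.5 223.4] [0.365 0.132 0.18 ]
-65 1.3 [304.4 224.7] [0.36  0.129 0.177]
-65 1.4 [307.2 226.2] [0.355 0.126 0.174]
-65 1.5 [309.8 227.8] [0.351 0.123 0.17 ]
-65 1.57 [311.5 229. ] [0.348 0.12  0.167]
-62 0 [267.3 224.6] [0.433 0.161 0.166]
-62 1.2 [302.6 222.9] [0.365 0.129 0.18 ]
-62 1.3 [305.6 224.1] [0.36  0.125 0.177]
-62 1.4 [308.3 225.5] [0.355 0.122 0.173]
-62 1.5 [310.9 227. ] [0.351 0.118 0.169]
-62 1.57 [312.6 228.2] [0.348 0.116 0.166]
-62 0 [266.5 224. ] [0.435 0.161 0.167]
-62 1.2 [301.8 222.4] [0.367 0.129 0.18 ]
-62 1.3 [304.8 223.6] [0.362 0.125 0.177]
-62 1.4 [307.5 224.9] [0.357 0.122 0.174]
-62 1.5 [310.1 226.5] [0.353 0.118 0.17 ]
-62 1.57 [311.8 227.6] [0.35  0.116 0.167]
```

View pics/m9.png

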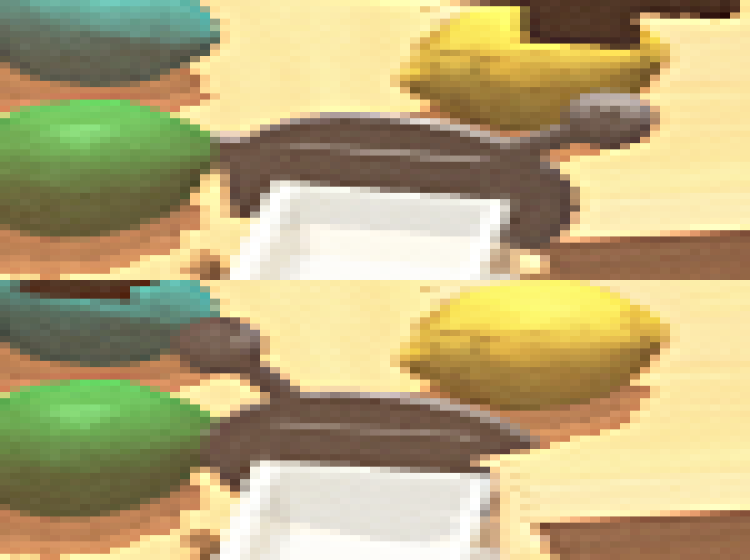

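The pictures show the knob open at (306,232) and now at (267,223), so the closed position may be a little short of the stop. Pushing it sideways rolls the jar, so I'll press straight down on the ball with shut fingers and read the force.

```bash
python3 - <<'E'
from h import *
X,Y,Z,_=setj(hd,C)
p,Q=here();d=p-C;print(d@X,d@Y,d@Z)
T=C+.065*X+.042*Y+.092*Z
a=plan(T,Rt(-Z,X),3)
o,D=ray('scene',(306,232.3));n=X;P0=C+.066*X
for px in((306,232.3),(267,223.1)):
  for cc in(C,C+[0,-.003,0]):
    o,D=ray('scene',px);s=((cc+.066*X-o)@X)/(D@X);k=o+s*D-cc;print(px,k@Y,k@Z-.018,np.pi/4-np.arctan2(k@Y,k@Z-.018),np.hypot(k@Y,k@Z-.018))
E
```

```text
0.06571666764351303 0.05048704870571247 0.13414491176898996
[-0.0028, -0.0002, 0.014, -0.0004, 0.0, 0.0002]
[-0.0028, -0.0002, 0.014, -0.0004, 0.0, 0.0002]
[-0.0028, -0.0002, 0.014, -0.0004, 0.0, 0.0002]
(306, 232.3) -0.05083147319144089 0.04295651643400894 1.6545653465719306 0.0665514911249737
(306, 232.3) -0.04906474891738931 0.04046772656239875 1.6665241145134455 0.0636002081714795
(267, 223.1) 0.032202752809035326 0.05897839203603246 0.28562396225018016 0.06719723220219542
(267, 223.1) 0.03435498100735203 0.05656398710441836 0.23958087842558384 0.06617967480400856
```

Request:
drive_tool(moves=[[[0,0,0,0,0,0,0],[0,0,0,0,0,0,0],[0,0,0,0,0,0,0],[0,0,0,0,0,0,0],[0,0,0,0,0,0,0],[0,0,0,0,0,0,0],[0,0,0,0,0,0,0],[0,0,0,0,0,0,0],[0,0,0,0,0,0,0],[0,0,0,0,0,0,0]]])

```text
time: 41.25
ee_pos: [0.4437, 0.1823, 0.2245]
eef_rot: [0.968, 0.215, 0.028, 0.127]
ft_force: [-0.4, 0.7, 0.1]
width: 0.0009
grip_force: 0.0
```

Request:
drive_tool(moves=[[[-0.003,0,0.014,0,0,0,0],[-0.003,0,0.014,0,0,0,0],[-0.0025,0,0.014,0,0,0,0],[0,0,0,0,0,0,0]]])

```text
time: 41.65
ee_pos: [0.44, 0.1678, 0.1821]
eef_rot: [0.968, 0.215, 0.027, 0.127]
ft_force: [-0.2, 0.0, -0.1]
width: 0.0004
grip_force: 0.0
```

Request:
drive_tool(moves=[[[0,0,0.003,0,0,0,0],[0,0,0.002,0,0,0,0],[0,0,0.002,0,0,0,0],[0,0,0,0,0,0,0]]])

```text
time: 42.05
ee_pos: [0.4434, 0.169, 0.179]
eef_rot: [0.968, 0.215, 0.03, 0.126]
ft_force: [3.5, 2.6, 10.4]
width: 0.0001
grip_force: 5.1
```

Request:
drive_tool(moves=[[[0,0,0.002,0,0,0,0],[0,0,0.002,0,0,0,0],[0,0,0,0,0,0,0]]])

```text
time: 42.35
ee_pos: [0.4462, 0.1695, 0.1771]
eef_rot: [0.968, 0.215, 0.034, 0.125]
ft_force: [9.9, 6.2, 20.7]
width: 0.0005
grip_force: 9.9
```

```bash
cat > ck2.py <<'E'
from h import *
X,Y,Z,_=setj(hd,C);p,Q=here();d=p-C;f=np.array(r.read_state()['ft_force']);print('tip jar',d@X,d@Y,d@Z,'F',f@X,f@Y,f@Z)
r.camera('scene');print(r.place_of('scene','dial_knob'))
E
python3 ck2.py
```

```text
tip jar 0.06555550581962351 0.04712145191222158 0.08506053605048282 F 3.98404686273361 11.576007877347282 20.327822593572733
[{'at': [263.3, 224.2], 'conf': 0.52}]
```

The ball resists 20 N, so the dial is at its shut stop. I'll back off and go for the lemon.

Request:
drive_tool(moves=[[[0,0,-0.01,0,0,0,0],[0,0,-0.03,0,0,0,0.3],[0,0,-0.03,0,0,0,1],[0,0,0,0,0,0,1]]])

```text
time: 42.85
ee_pos: [0.4347, 0.1848, 0.2441]
eef_rot: [0.968, 0.216, 0.03, 0.126]
ft_force: [-0.6, 0.8, 0.9]
width: 0.017
grip_force: 0.0
```

```bash
python3 - <<'E'
from h import *
np.set_printoptions(suppress=True,precision=3)
print(st())
a=snap('scene','s12.png');b=snap('top','t12.png')
for n in('scene','top'):
  for q in('lemon_c','shaker_center','shaker_mouth','dial_knob'):print(n,q,[(np.round(d['at'],1).tolist(),round(d['conf'],2)) for d in r.place_of(n,q)])
print('model',[proj(n,P) for n in('scene','top') for P in(C,C+.063*setj(hd,C)[0])])
for n,im,bx in(('scene',a,(275,205,325,245)),('top',b,(285,205,325,240))):
    h=cv2.cvtColor(im,cv2.COLOR_RGB2HSV);x0,y0,x1,y1=bx;hh=h[y0:y1,x0:x1];m=((hh[...,0]>22)&(hh[...,0]<35)&(hh[...,1]>190)).astype(np.uint8)
    k,l,s,c=cv2.connectedComponentsWithStats(m);i=1+np.argmax(s[1:,4]);print(n,s[i],c[i]+[x0,y0])
    if n=='top':
        w=np.array([atz(n,p,.028)[:2] for p in np.argwhere(l==i)[:,::-1]+np.array([x0,y0])]);q=w-w.mean(0);ev,V=np.linalg.eigh(q.T@q/len(q));print(w.mean(0),np.sqrt(ev)*4,np.degrees(np.arctan2(V[1,1],V[0,1])))
E
```

```text
{'time': np.float64(42.85), 'ee_pos': array([0.435, 0.185, 0.244]), 'eef_rot': array([0.968, 0.216, 0.03 , 0.126]), 'width': np.float64(0.017), 'grip_force': np.float64(0.0), 'ft_force': array([-0.56 ,  0.755,  0.918]), 'joint_positions': array([ 0.515,  0.119, -1.252,  1.776,  0.367,  1.416, -1.946])}
scene lemon_c [([241.3, 367.5], 0.82), ([254.9, 239.7], 0.76), ([300.0, 226.4], 0.74), ([255.6, 214.1], 0.71)]
scene shaker_center [([274.8, 272.9], 0.76)]
scene shaker_mouth [([284.0, 250.5], 0.78)]
scene dial_knob [([261.6, 222.8], 0.72)]
top lemon_c [([266.1, 209.0], 0.85), ([164.5, 280.4], 0.75), ([291.7, 186.3], 0.69), ([304.0, 222.8], 0.56)]
top shaker_center [([227.5, 257.8], 0.47), ([409.7, 227.9], 0.21)]
top shaker_mouth [([245.7, 248.0], 0.56)]
top dial_knob [([235.5, 237.2], 0.51)]
model [array([278.1, 271.5]), array([283.9, 248.4]), array([229.6, 257.4]), array([247. , 247.7])]Traceback (most recent call last):
  File "<stdin>", line 10, in <module>
    return _wrapfunc(a, 'argmax', axis=axis, out=out, **kwds)
    return bound(*args, **kwds)
ValueError: attempt to get argmax of an empty sequence
```

```bash
python3 - <<'E'
from h import *
np.set_printoptions(suppress=True,precision=3)
for f in('s0','s11','s12'):
    g=cv2.cvtColor(cv2.imread(f'pics/{f}.png'),cv2.COLOR_BGR2GRAY)
    print(f,'knob area');print('\n'.join(''.join('#' if v<80 else '+' if v<110 else '.' for v in row) for row in g[214:240,252:286]))
b=cv2.cvtColor(cv2.imread('pics/t12.png'),cv2.COLOR_BGR2HSV);print(b[223,300:310])
m=((b[...,0]>20)&(b[...,0]<36)&(b[...,1]>225)).astype(np.uint8);m[:205]=0;m[240:]=0;m[:,:285]=0;m[:,325:]=0
k,l,s,c=cv2.connectedComponentsWithStats(m)
if k>1:
    i=1+np.argmax(s[1:,4]);print(s[i],c[i]);w=np.array([atz('top',p,.028)[:2] for p in np.argwhere(l==i)[:,::-1]]);q=w-w.mean(0);ev,V=np.linalg.eigh(q.T@q/len(q));print(w.mean(0),np.sqrt(ev)*4,np.degrees(np.arctan2(V[1,1],V[0,1])))
print(tri((300,224),(304.5,223)))
E
```

```text
s0 knob area
..................................
..................................
..................................
..................................
+++...............................
+++++++++..++.+...................
++++++++++++......................
+++++++++++.......................
+++++++++++.......................
++++++++++++......................
++++++++++++++....++..............
++#++++#+..+++++++#...............
.+++++.....+++++++#...............
............+##+#+#+..............
.............++++#++..............
.................+##+.............
..................+#++............
....................#++...........
....................#++...........
...................+#+++########+.
.................##+++++++++++++##
...............++#++++++++++++++++
..............+++++++++++++#++++++
.............++++++++..........+++
............++++++++++++#+#++++...
........++++++++++++++++++++++++++
s11 knob area
######............................
######............................
.....+............................
..................................
+++....................
[... 1276 characters left out ...]
.........
................#++...............
.................#++..............
..................+++.............
..................+++.+#+#+++##++.
..................++++++++++++++++
.................+++++++++++++++++
................++++++++++++++++++
..............+++++++.........++++
..............+++++++++++++++.....
............++++++++++++++++++++++
..........++++++++++++++++++++++++
[[ 25 255 232]
 [ 27 255 240]
 [ 27 255 241]
 [ 28 255 242]
 [ 29 255 243]
 [ 30 255 241]
 [ 30 255 242]
 [ 30 255 242]
 [ 30 255 241]
 [ 29 255 242]]
[296 215  19  16 234] [304.547 222.889]
[ 0.502 -0.053] [0.05  0.066] 54.4249382700663
(array([ 0.5  , -0.055,  0.023]), np.float64(0.005827862800861718))
```

```bash
python3 - <<'E'
from h import *
im={f:cv2.cvtColor(cv2.imread(f'pics/{f}.png'),cv2.COLOR_BGR2GRAY).astype(np.float32) for f in('s0','s7','s11','s12')}
def sh(a,b,x0,y0,x1,y1):
    W=np.eye(2,3,dtype=np.float32)
    try: return np.round(cv2.findTransformECC(im[a][y0:y1,x0:x1],im[b][y0:y1,x0:x1],W,cv2.MOTION_TRANSLATION,(3,100,1e-4))[1][:,2],2)
    except Exception as e:return 'fail'
for a,b in(('s0','s11'),('s0','s7'),('s11','s12'),('s0','s12')):
    print(a,b,'rear',sh(a,b,250,282,295,310),'front',sh(a,b,262,240,302,262),'disc',sh(a,b,266,229,302,246),'knob',sh(a,b,258,216,276,232))
s=cv2.imread('pics/s0.png');q=cv2.imread('pics/s12.png')
cv2.imwrite('pics/m10.png',np.hstack([cv2.resize(i[212:312,245:315],(400,571),interpolation=3) for i in(s,q)]))
E
```

```text
s0 s11 rear [ 0.11 -0.22] front [ 0.39 -0.87] disc [ 0.48 -0.77] knob [-0.05 -0.79]
s0 s7 rear [ 0.76 -0.27] front [ 0.9  -1.05] disc [ 2.15 -0.21] knob [-1.06  0.79]
s11 s12 rear [-0.23 -0.06] front [-0.08 -0.06] disc [-0.8  -0.01] knob [-2.01  1.15]
s0 s12 rear [-0.26 -0.28] front [ 0.34 -0.82] disc [-0.35 -0.83] knob [-2.14  0.3 ]
```

View pics/m10.png

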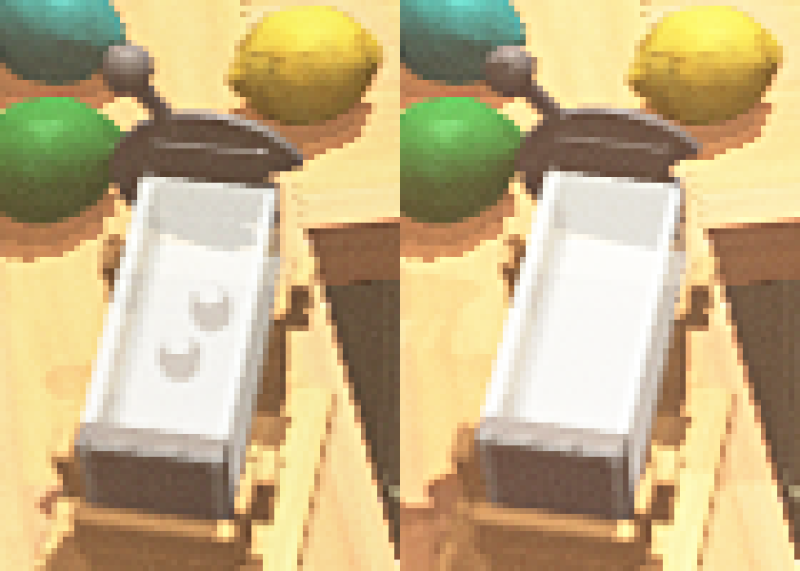

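The jar hasn't moved since the start (within 1 px). The knob sits about 2–3 px further shut than at the start, so it wasn't at the stop. I'll press once more, from the inner side of the ball.

```bash
python3 - <<'E'
from h import *
X,Y,Z,_=setj(hd,C)
p,Q=here();d=p-C;print(d@X,d@Y,d@Z)
a=plan(C+.065*X+.035*Y+.095*Z,Rt(-Z,X),4)
E
```

```text
0.06559853858213238 0.04161381739609494 0.1506130556841559
[-0.0016, -0.0001, 0.0139, -0.0005, 0.0004, 0.0003]
[-0.0016, -0.0001, 0.0139, -0.0005, 0.0004, 0.0003]
[-0.0016, -0.0001, 0.0139, -0.0005, 0.0004, 0.0003]
[-0.0016, -0.0001, 0.0139, -0.0005, 0.0004, 0.0003]
```

Request:
drive_tool(moves=[[[0,0,0,0,0,0,0],[0,0,0,0,0,0,0],[0,0,0,0,0,0,0],[0,0,0,0,0,0,0],[0,0,0,0,0,0,0]]])

```text
time: 43.85
ee_pos: [0.4342, 0.1827, 0.2409]
eef_rot: [0.968, 0.215, 0.028, 0.127]
ft_force: [0.2, -0.3, -0.3]
width: 0.0328
grip_force: 0.0
```

Request:
drive_tool(moves=[[[0,0,0,0,0,0,0],[0,0,0,0,0,0,0],[0,0,0,0,0,0,0],[0,0,0,0,0,0,0],[-0.0015,0,0.013,0,0,0,0],[-0.0015,0,0.013,0,0,0,0],[-0.0015,0,0.013,0,0,0,0],[-0.0015,0,0.013,0,0,0,0],[0,0,0,0,0,0,0]]])

```text
time: 44.75
ee_pos: [0.4335, 0.1667, 0.1886]
eef_rot: [0.968, 0.215, 0.026, 0.127]
ft_force: [-0.6, -0.3, 0.1]
width: 0.0005
grip_force: 0.0
```

Request:
drive_tool(moves=[[[0,0,0.003,0,0,0,0],[0,0,0.002,0,0,0,0],[0,0,0,0,0,0,0]]])

```text
time: 45.05
ee_pos: [0.435, 0.167, 0.1859]
eef_rot: [0.968, 0.215, 0.028, 0.127]
ft_force: [0.2, 0.4, 0.3]
width: 0.0007
grip_force: 0.0
```

Request:
drive_tool(moves=[[[0,0,0.002,0,0,0,0],[0,0,0.002,0,0,0,0],[0,0,0,0,0,0,0]]])

```text
time: 45.35
ee_pos: [0.4353, 0.1658, 0.1818]
eef_rot: [0.968, 0.215, 0.027, 0.127]
ft_force: [0.7, -0.3, 0.8]
width: 0.001
grip_force: 0.0
```

```bash
python3 ck2.py
```

```text
tip jar 0.06555299702232695 0.03568648402732493 0.08986385387826994 F 0.762681255986444 0.45834962929126766 0.6218854754078411
[{'at': [260.0, 223.0], 'conf': 0.48}, {'at': [193.8, 241.2], 'conf': 0.38}]
```

Tip is at z=.090 in the jar frame with no contact yet. I'll carry on down gently.

Request:
drive_tool(moves=[[[0,0,0.002,0,0,0,0],[0,0,0.002,0,0,0,0],[0,0,0,0,0,0,0]]])

```text
time: 45.75
ee_pos: [0.4356, 0.1648, 0.1778]
eef_rot: [0.968, 0.215, 0.027, 0.127]
ft_force: [-0.4, -0.3, 1.0]
width: 0.0001
grip_force: 0.0
```

Request:
drive_tool(moves=[[[0,0,0.002,0,0,0,0],[0,0,0.002,0,0,0,0],[0,0,0,0,0,0,0]]])

```text
time: 46.05
ee_pos: [0.438, 0.1653, 0.1755]
eef_rot: [0.968, 0.215, 0.03, 0.126]
ft_force: [4.1, 2.6, 7.5]
width: 0.0005
grip_force: 3.7
```

Request:
drive_tool(moves=[[[0,0,0.0015,0,0,0,0],[0,0,0.0015,0,0,0,0],[0,0,0,0,0,0,0]]])

```text
time: 46.35
ee_pos: [0.4398, 0.1655, 0.1739]
eef_rot: [0.968, 0.215, 0.032, 0.126]
ft_force: [7.2, 5.0, 13.7]
width: 0.0007
grip_force: 6.7
```

```bash
python3 ck2.py
```

```text
tip jar 0.06559546734952292 0.03971086263785799 0.08172491739017548 F 2.1133434624847154 8.67220960279063 13.580372242444112
[{'at': [261.8, 224.8], 'conf': 0.75}]
```

Request:
drive_tool(moves=[[[0.003,0,0,0,0,0,0],[0.003,0,0,0,0,0,0],[0.003,0,0,0,0,0,0],[0,0,0,0,0,0,0]]])

```text
time: 46.85
ee_pos: [0.4448, 0.1672, 0.1711]
eef_rot: [0.968, 0.215, 0.027, 0.126]
ft_force: [0.8, 0.4, 3.1]
width: 0.0006
grip_force: 1.2
```

```bash
python3 ck2.py
```

```text
tip jar 0.06541640491843051 0.04495984259275303 0.07889915587416994 F 0.811263699036497 0.9349586325813705 3.0140870808648987
[{'at': [256.1, 223.8], 'conf': 0.47}]
```

Request:
drive_tool(moves=[[[0.002,0,0.0015,0,0,0,0],[0.002,0,0.0015,0,0,0,0],[0,0,0,0,0,0,0]]])

```text
time: 47.25
ee_pos: [0.449, 0.1683, 0.1685]
eef_rot: [0.968, 0.215, 0.028, 0.127]
ft_force: [0.3, 0.4, 5.0]
width: 0.0005
grip_force: 2.5
```

```bash
python3 ck2.py
```

```text
tip jar 0.06551117636288106 0.049200206081236694 0.07614837319342979 F 1.0467693789972972 0.42319041369145327 4.89974052952463
[{'at': [257.7, 224.8], 'conf': 0.53}]
```

Request:
drive_tool(moves=[[[0,0,-0.01,0,0,0,0],[0,0,-0.03,0,0,0,0.5],[0,0,-0.03,0,0,0,1],[0,0,-0.03,0,0,0,1],[0,0,0,0,0,0,1]]])

```text
time: 47.85
ee_pos: [0.4381, 0.1936, 0.2685]
eef_rot: [0.968, 0.216, 0.03, 0.126]
ft_force: [0.6, 0.9, -1.1]
width: 0.0247
grip_force: 0.0
```

```bash
python3 - <<'E'
from h import *
print(st());s=snap('scene','s13.png');t=snap('top','t13.png')
im={f:cv2.cvtColor(cv2.imread(f'pics/{f}.png'),cv2.COLOR_BGR2GRAY).astype(np.float32) for f in('s0','s12','s13')}
for a in('s0','s12'):
  o=[]
  for x0,y0,x1,y1 in((250,282,295,310),(262,240,302,262),(254,216,276,232)):
    try:o.append(np.round(cv2.findTransformECC(im[a][y0:y1,x0:x1],im['s13'][y0:y1,x0:x1],np.eye(2,3,dtype=np.float32),cv2.MOTION_TRANSLATION,(3,100,1e-4))[1][:,2],2))
    except Exception:o.append(None)
  print(a,o)
print('\n'.join(''.join('#' if v<80 else '+' if v<110 else '.' for v in row) for row in im['s13'][214:240,250:284]))
print(r.place_of('scene','dial_knob'),r.place_of('scene','lemon_c'))
L=[.502,-.053]
a=plan(L+[.19],Rt([0,0,-1],u(-36)),9);plan(L+[.014],None,5,*a)
E
```

```text
{'time': np.float64(47.85), 'ee_pos': array([0.438, 0.194, 0.268]), 'eef_rot': array([0.968, 0.216, 0.03 , 0.126]), 'width': np.float64(0.025), 'grip_force': np.float64(0.0), 'ft_force': array([ 0.619,  0.922, -1.14 ]), 'joint_positions': array([ 0.495,  0.13 , -1.255,  1.72 ,  0.373,  1.472, -1.95 ])}
s0 [array([-0.04, -0.25], dtype=float32), array([ 0.32, -0.86], dtype=float32), array([-1.48,  6.41], dtype=float32)]
s12 [array([ 0.14, -0.1 ], dtype=float32), array([-0.  , -0.09], dtype=float32), array([-1.7 ,  3.15], dtype=float32)]
..................................
..................................
..................................
..................................
+++++.............................
+++++++++++....++.................
++++++++++++++++..................
+++++++++..+++#+..................
++++++++.....+....................
++++++............................
++++++............................
++++++........+...................
...+++++.....++...................
......++++++++....................
......++++++++....................
.......++++++++...................
[... 468 characters left out ...]
'at': [254.2, 239.1], 'conf': 0.81}, {'at': [254.2, 216.0], 'conf': 0.77}]
[-0.0049, 0.0245, 0.0151, 0.0282, 0.0076, -0.0559]
[-0.0064, 0.0246, 0.0143, 0.0282, 0.0076, -0.0559]
[-0.0079, 0.0246, 0.0136, 0.0282, 0.0076, -0.0559]
[-0.0094, 0.0245, 0.0128, 0.0282, 0.0076, -0.0559]
[-0.0108, 0.0243, 0.0121, 0.0282, 0.0076, -0.0559]
[-0.0123, 0.024, 0.0113, 0.0282, 0.0076, -0.0559]
[-0.0137, 0.0236, 0.0105, 0.0282, 0.0076, -0.0559]
[-0.0151, 0.023, 0.0098, 0.0282, 0.0076, -0.0559]
[-0.0164, 0.0224, 0.009, 0.0282, 0.0076, -0.0559]
[0.0, 0.0, 0.0352, 0.0, 0.0, 0.0]
[0.0, 0.0, 0.0352, 0.0, 0.0, 0.0]
[0.0, 0.0, 0.0352, 0.0, 0.0, 0.0]
[0.0, 0.0, 0.0352, 0.0, 0.0, 0.0]
[0.0, 0.0, 0.0352, 0.0, 0.0, 0.0]
```

The knob is now at (259.6,226.4), which matches the model's dial 0, and the jar is unmoved. Lemon next.

Request:
drive_tool(moves=[[[-0.005,0.0245,0.015,0.028,0.0075,-0.056,1],[-0.0065,0.0245,0.0145,0.028,0.0075,-0.056,1],[-0.008,0.0245,0.0135,0.028,0.0075,-0.056,1],[-0.0095,0.0245,0.013,0.028,0.0075,-0.056,1],[-0.011,0.0245,0.012,0.028,0.0075,-0.056,1],[-0.0125,0.024,0.0115,0.028,0.0075,-0.056,1],[-0.0135,0.0235,0.0105,0.028,0.0075,-0.056,1],[-0.015,0.023,0.01,0.028,0.0075,-0.056,1],[-0.0165,0.0225,0.009,0.028,0.0075,-0.056,1],[0,0,0,0,0,0,1]]])

```text
time: 49.05
ee_pos: [0.5013, -0.0578, 0.1876]
eef_rot: [0.892, 0.452, -0.001, -0.001]
ft_force: [-0.7, 0.0, -0.7]
width: 0.0868
grip_force: 0.0
```

```bash
python3 - <<'E'
from h import *
print(st());plan([.502,-.053,.014],Rt([0,0,-1],u(-36)),6)
E
```

```text
{'time': np.float64(49.05), 'ee_pos': array([ 0.501, -0.058,  0.188]), 'eef_rot': array([ 0.892,  0.452, -0.001, -0.001]), 'width': np.float64(0.087), 'grip_force': np.float64(0.0), 'ft_force': array([-0.733,  0.009, -0.669]), 'joint_positions': array([ 0.955,  0.22 , -1.027,  1.778,  0.196,  1.258, -0.756])}
[0.0007, -0.0003, 0.0289, -0.0005, 0.0002, -0.0007]
[0.0007, -0.0003, 0.0289, -0.0005, 0.0002, -0.0007]
[0.0007, -0.0003, 0.0289, -0.0005, 0.0002, -0.0007]
[0.0007, -0.0003, 0.0289, -0.0005, 0.0002, -0.0007]
[0.0007, -0.0003, 0.0289, -0.0005, 0.0002, -0.0007]
[0.0007, -0.0004, 0.0289, -0.0005, 0.0002, -0.0007]
```

Request:
drive_tool(moves=[[[0.0005,0,0.029,0,0,0,1],[0.0005,0,0.029,0,0,0,1],[0.0005,0,0.029,0,0,0,1],[0.0005,-0.001,0.029,0,0,0,1],[0.001,0,0.029,0,0,0,1],[0.001,0,0.029,0,0,0,1],[0,0,0,0,0,0,0.3],[0,0,0,0,0,0,0.3],[0,0,0,0,0,0,0.3],[0,0,0,0,0,0,0.3]]], squeeze=15)

```text
time: 50.05
ee_pos: [0.5048, -0.0492, 0.0177]
eef_rot: [0.891, 0.455, 0.001, 0.002]
ft_force: [0.6, 0.1, 0.3]
width: 0.0627
grip_force: 0.0
```

Request:
drive_tool(moves=[[[0,0,0,0,0,0,0.3],[0,0,0,0,0,0,0.3],[0,0,0,0,0,0,0.3],[0,0,0,0,0,0,0.3],[0,0,-0.02,0,0,0,0.3],[0,0,-0.03,0,0,0,0.3],[0,0,-0.04,0,0,0,0.3],[0,0,-0.04,0,0,0,0.3],[0,0,-0.04,0,0,0,0.3],[0,0,0,0,0,0,0.3]]])

```text
time: 51.05
ee_pos: [0.5062, -0.0485, 0.1913]
eef_rot: [0.891, 0.455, 0.003, 0.004]
ft_force: [0.9, 0.5, -1.6]
width: 0.0535
grip_force: 15.0
```

```bash
python3 - <<'E'
from h import *
print(st());b=[.374,-.297]
a=plan(b+[.19],Rt([0,0,-1],u(49.7)),15);plan(b+[.065],None,5,*a)
E
```

```text
{'time': np.float64(51.05), 'ee_pos': array([ 0.506, -0.048,  0.191]), 'eef_rot': array([0.891, 0.455, 0.003, 0.004]), 'width': np.float64(0.054), 'grip_force': np.float64(15.0), 'ft_force': array([ 0.917,  0.515, -1.587]), 'joint_positions': array([ 0.949,  0.219, -1.045,  1.773,  0.204,  1.255, -0.774])}
[-0.0186, 0.0026, 0.0001, 0.0006, 0.0003, -0.0996]
[-0.0188, 0.0007, 0.0001, 0.0006, 0.0003, -0.0996]
[-0.0187, -0.0012, 0.0001, 0.0006, 0.0003, -0.0996]
[-0.0185, -0.003, 0.0, 0.0006, 0.0003, -0.0996]
[-0.0181, -0.0048, 0.0, 0.0006, 0.0003, -0.0996]
[-0.0176, -0.0066, 0.0, 0.0006, 0.0003, -0.0996]
[-0.0168, -0.0083, 0.0, 0.0006, 0.0003, -0.0996]
[-0.0159, -0.01, 0.0, 0.0006, 0.0003, -0.0996]
[-0.0148, -0.0115, 0.0, 0.0006, 0.0003, -0.0996]
[-0.0136, -0.0129, 0.0, 0.0006, 0.0003, -0.0996]
[-0.0123, -0.0142, 0.0001, 0.0006, 0.0003, -0.0996]
[-0.0108, -0.0154, 0.0001, 0.0006, 0.0003, -0.0996]
[-0.0092, -0.0163, 0.0001, 0.0006, 0.0003, -0.0996]
[-0.0075, -0.0172, 0.0001, 0.0006, 0.0003, -0.0996]
[-0.0058, -0.0178, 0.0001, 0.0006, 0.0003, -0.0996]
[0.0, 0.0, 0.025, 0.0, 0.0, 0.0]
[0.0, 0.0, 0.025, 0.0, 0.0, 0.0]
[0.0, 0.0, 0.025, 0.0, 0.0, 0.0]
[0.0, 0.0, 0.025, 0.0, 0.0, 0.0]
[0.0, 0.0, 0.025, 0.0, 0.0, 0.0]
```

Lemon is held (54 mm, 15 N). Carrying it to the box.

Request:
drive_tool(moves=[[[-0.0185,0.0025,0,0,0,-0.0995,0.3],[-0.019,0.0005,0,0,0,-0.0995,0.3],[-0.0185,-0.001,0,0,0,-0.0995,0.3],[-0.0185,-0.003,0,0,0,-0.0995,0.3],[-0.018,-0.005,0,0,0,-0.0995,0.3],[-0.0175,-0.0065,0,0,0,-0.0995,0.3],[-0.017,-0.0085,0,0,0,-0.0995,0.3],[-0.016,-0.01,0,0,0,-0.0995,0.3],[-0.015,-0.0115,0,0,0,-0.0995,0.3],[-0.0135,-0.013,0,0,0,-0.0995,0.3]]])

```text
time: 52.05
ee_pos: [0.4141, -0.2149, 0.1857]
eef_rot: [0.564, 0.826, -0.0, 0.001]
ft_force: [0.7, -0.5, -0.5]
width: 0.0537
grip_force: 15.0
```

Request:
drive_tool(moves=[[[-0.0125,-0.014,0,0,0,-0.0995,0.3],[-0.011,-0.0155,0,0,0,-0.0995,0.3],[-0.009,-0.0165,0,0,0,-0.0995,0.3],[-0.0075,-0.017,0,0,0,-0.0995,0.3],[-0.006,-0.018,0,0,0,-0.0995,0.3],[0,0,0,0,0,0,0.3],[0,0,0,0,0,0,0.3]]])

```text
time: 52.75
ee_pos: [0.3708, -0.2972, 0.1859]
eef_rot: [0.346, 0.938, 0.0, 0.001]
ft_force: [0.2, -0.1, 0.0]
width: 0.0532
grip_force: 15.0
```

```bash
python3 - <<'E'
from h import *
print(st());b=[.374,-.297]
plan(b+[.065],Rt([0,0,-1],u(49.7)),5)
E
```

```text
{'time': np.float64(52.75), 'ee_pos': array([ 0.371, -0.297,  0.186]), 'eef_rot': array([0.346, 0.938, 0.   , 0.001]), 'width': np.float64(0.053), 'grip_force': np.float64(15.0), 'ft_force': array([ 0.229, -0.072,  0.015]), 'joint_positions': array([ 1.557,  0.116, -1.017,  1.852,  0.104,  1.229,  1.371])}
[-0.0004, 0.0004, 0.0242, 0.0001, 0.0003, -0.0007]
[-0.0004, 0.0004, 0.0242, 0.0001, 0.0003, -0.0007]
[-0.0004, 0.0004, 0.0242, 0.0001, 0.0003, -0.0007]
[-0.0005, 0.0005, 0.0242, 0.0001, 0.0003, -0.0007]
[-0.0005, 0.0005, 0.0242, 0.0001, 0.0003, -0.0007]
```

Request:
drive_tool(moves=[[[0,0,0.024,0,0,0,0.3],[0,0,0.024,0,0,0,0.3],[0,0,0.024,0,0,0,0.3],[-0.001,0.001,0.024,0,0,0,0.3],[-0.001,0.001,0.024,0,0,0,0.3],[0,0,0,0,0,0,0.3],[0,0,0,0,0,0,0.8],[0,0,0,0,0,0,0.8],[0,0,0,0,0,0,0.8],[0,0,0,0,0,0,0.8]]])

```text
time: 53.75
ee_pos: [0.3744, -0.2979, 0.0674]
eef_rot: [0.345, 0.938, -0.001, 0.002]
ft_force: [0.3, -0.0, 1.4]
width: 0.0685
grip_force: 0.0
```

Request:
drive_tool(moves=[[[0,0,-0.02,0,0,0,0.8],[0,0,-0.03,0,0,0,0.8],[0,0,-0.04,0,0,0,0.8],[0,0,-0.04,0,0,0,0.8],[0,0,0,0,0,0,0.8]]])

```text
time: 54.25
ee_pos: [0.3761, -0.2987, 0.2017]
eef_rot: [0.345, 0.938, -0.003, 0.004]
ft_force: [0.4, 0.6, 0.1]
width: 0.0696
grip_force: 0.0
```

```bash
python3 - <<'E'
from h import *
print(st())
g=np.array([.4536,-.3661,0])-.005*u(-40.3);print('grip',g)
a=plan([g[0],g[1],.2],Rt([0,0,-1],u(-40.3)),16)
s=snap('scene','s14.png');t=snap('top','t14.png')
for n in('scene','top'):print([(np.round(d['at']).tolist(),round(d['conf'],2)) for q in('lemon_c','garlic_a_c','cover_grip') for d in r.place_of(n,q)])
h=cv2.cvtColor(t,cv2.COLOR_RGB2HSV);m=((h[...,0]>22)&(h[...,0]<34)&(h[...,1]>240)&(h[...,2]>90));m[:,:285]=0;m[:200]=0;m[310:]=0;m[:,460:]=0;ys,xs=np.nonzero(m);print(len(xs),xs.mean(),ys.mean())
E
```

```text
{'time': np.float64(54.25), 'ee_pos': array([ 0.376, -0.299,  0.202]), 'eef_rot': array([ 0.345,  0.938, -0.003,  0.004]), 'width': np.float64(0.07), 'grip_force': np.float64(0.0), 'ft_force': array([0.369, 0.554, 0.136]), 'joint_positions': array([ 1.57 ,  0.107, -1.034,  1.825,  0.1  ,  1.253,  1.374])}
grip [ 0.44978666 -0.36286605  0.        ]
[-0.0061, -0.0001, 0.0002, 0.0004, 0.0006, 0.0981]
[-0.0061, 0.0005, 0.0002, 0.0004, 0.0006, 0.0981]
[-0.006, 0.0011, 0.0002, 0.0004, 0.0006, 0.0981]
[-0.0059, 0.0017, 0.0002, 0.0004, 0.0006, 0.0981]
[-0.0057, 0.0023, 0.0002, 0.0004, 0.0006, 0.0981]
[-0.0054, 0.0028, 0.0001, 0.0004, 0.0006, 0.0981]
[-0.0051, 0.0033, 0.0001, 0.0004, 0.0006, 0.0981]
[-0.0048, 0.0038, 0.0001, 0.0004, 0.0006, 0.0981]
[-0.0044, 0.0043, 0.0001, 0.0004, 0.0006, 0.0981]
[-0.0039, 0.0047, 0.0001, 0.0004, 0.0006, 0.0981]
[-0.0035, 0.005, 0.0001, 0.0004, 0.0006, 0.0981]
[-0.0029, 0.0053, 0.0001, 0.0004, 0.0006, 0.0981]
[-0.0024, 0.0056, 0.0001, 0.0004, 0.0006, 0.0981]
[-0.0018, 0.0058, 0.0001, 0.0004, 0.0006, 0.0981]
[-0.0013, 0.006, 0.0001, 0.0004, 0.0006, 0.0981]
[-0.0007, 0.0061, 0.0001, 0.0004, 0.0006, 0.0981]
[([249.0, 217.0], 0.79), ([239.0, 366.0], 0.69), ([254.0, 239.0], 0.62), ([381.0, 198.0], 0.53), ([380.0, 198.0], 0.56), ([368.0, 156.0], 0.57)]
[([166.0, 280.0], 0.83), ([266.0, 210.0], 0.81), ([384.0, 258.0], 0.71), ([383.0, 262.0], 0.59), ([295.0, 186.0], 0.57), ([230.0, 258.0], 0.21), ([408.0, 226.0], 0.58)]
211 383.2748815165877 259.58293838862556
```

Request:
drive_tool(moves=[[[-0.006,0,0,0,0,0.098,1],[-0.006,0.0005,0,0,0,0.098,1],[-0.006,0.001,0,0,0,0.098,1],[-0.006,0.0015,0,0,0,0.098,1],[-0.0055,0.0025,0,0,0,0.098,1],[-0.0055,0.003,0,0,0,0.098,1],[-0.005,0.0035,0,0,0,0.098,1],[-0.005,0.004,0,0,0,0.098,1],[-0.0045,0.0045,0,0,0,0.098,1],[-0.004,0.0045,0,0,0,0.098,1]]])

```text
time: 55.65
ee_pos: [0.4204, -0.3374, 0.1959]
eef_rot: [0.748, 0.664, 0.0, 0.0]
ft_force: [0.0, 0.2, -0.5]
width: 0.0871
grip_force: 0.0
```

Request:
drive_tool(moves=[[[-0.0035,0.005,0,0,0,0.098,1],[-0.003,0.0055,0,0,0,0.098,1],[-0.0025,0.0055,0,0,0,0.098,1],[-0.002,0.006,0,0,0,0.098,1],[-0.0015,0.006,0,0,0,0.098,1],[-0.0005,0.006,0,0,0,0.098,1],[0,0,0,0,0,0,1]]])

```text
time: 56.35
ee_pos: [0.4482, -0.3619, 0.1959]
eef_rot: [0.907, 0.42, 0.001, 0.0]
ft_force: [-0.4, 0.5, 0.1]
width: 0.087
grip_force: 0.0
```

```bash
python3 - <<'E'
from h import *
print(st())
plan([.4498,-.3629,.1125],Rt([0,0,-1],u(-40.3)),4)
E
```

```text
{'time': np.float64(56.35), 'ee_pos': array([ 0.448, -0.362,  0.196]), 'eef_rot': array([0.907, 0.42 , 0.001, 0.   ]), 'width': np.float64(0.087), 'grip_force': np.float64(0.0), 'ft_force': array([-0.355,  0.495,  0.137]), 'joint_positions': array([ 1.235,  0.335, -0.774,  1.6  ,  0.24 ,  1.304, -0.278])}
[0.0001, 0.0004, 0.0209, 0.0003, -0.0002, -0.0001]
[0.0001, 0.0004, 0.0209, 0.0003, -0.0002, -0.0001]
[0.0001, 0.0004, 0.0209, 0.0003, -0.0002, -0.0001]
[0.0001, 0.0005, 0.0209, 0.0003, -0.0002, -0.0001]
```

Request:
drive_tool(moves=[[[0,0.0005,0.021,0,0,0,1],[0,0.0005,0.021,0,0,0,1],[0,0.0005,0.021,0,0,0,1],[0,0.0005,0.021,0,0,0,1],[0,0,0,0,0,0,0],[0,0,0,0,0,0,0],[0,0,0,0,0,0,0],[0,0,0,0,0,0,0],[0,0,0,0,0,0,0],[0,0,0,0,0,0,0]]], squeeze=20)

```text
time: 57.35
ee_pos: [0.4498, -0.3635, 0.1132]
eef_rot: [0.907, 0.421, 0.001, 0.001]
ft_force: [0.5, 0.3, -0.1]
width: 0.0465
grip_force: 0.0
```

Request:
drive_tool(moves=[[[0,0,0,0,0,0,0],[0,0,0,0,0,0,0],[0,0,0,0,0,0,0],[0,0,0,0,0,0,0],[0,0,0,0,0,0,0],[0,0,0,0,0,0,0],[0,0,0,0,0,0,0]]])

```text
time: 58.05
ee_pos: [0.4497, -0.3633, 0.1127]
eef_rot: [0.907, 0.421, 0.001, 0.001]
ft_force: [-0.8, -0.2, -0.5]
width: 0.0141
grip_force: 20.0
```

Request:
drive_tool(moves=[[[0,-0.01,0,0,0,0,0],[0,-0.015,0,0,0,0,0],[0,-0.015,0,0,0,0,0],[0,-0.015,0,0,0,0,0],[0,-0.015,0,0,0,0,0],[0,-0.012,0,0,0,0,0],[0,-0.012,0,0,0,0,0],[0,-0.008,0,0,0,0,0],[0,0,0,0,0,0,0]]])

```text
time: 58.95
ee_pos: [0.3711, -0.2967, 0.1126]
eef_rot: [0.907, 0.421, 0.0, 0.001]
ft_force: [0.5, 3.1, 0.9]
width: 0.0139
grip_force: 20.0
```

Request:
drive_tool(moves=[[[0,-0.004,0,0,0,0,0],[0,-0.004,0,0,0,0,0],[0,-0.004,0,0,0,0,0],[0,0,0,0,0,0,0]]])

```text
time: 59.35
ee_pos: [0.3625, -0.2893, 0.1126]
eef_rot: [0.907, 0.421, 0.0, 0.001]
ft_force: [0.1, 3.3, 4.9]
width: 0.0142
grip_force: 20.0
```

Request:
drive_tool(moves=[[[0,-0.004,0,0,0,0,0],[0,-0.003,0,0,0,0,0],[0,0,0,0,0,0,0]]])

```text
time: 59.65
ee_pos: [0.3578, -0.2853, 0.1126]
eef_rot: [0.907, 0.421, 0.001, 0.002]
ft_force: [6.3, 0.2, 0.1]
width: 0.0136
grip_force: 20.0
```

Request:
drive_tool(moves=[[[0,-0.003,0,0,0,0,0],[0,-0.003,0,0,0,0,0],[0,0,0,0,0,0,0]]])

```text
time: 59.95
ee_pos: [0.3574, -0.2852, 0.1132]
eef_rot: [0.907, 0.421, 0.005, 0.007]
ft_force: [32.7, -23.1, -33.8]
width: 0.0147
grip_force: 20.3
```

Shut stop reached. The travel from the tight end is 0.140 m, so the back-off left the cover at 0.121 m. Relieve, release, rise.

Request:
drive_tool(moves=[[[0,0.003,0,0,0,0,0],[0,0.0015,0,0,0,0,0],[0,0,0,0,0,0,0]]])

```text
time: 60.25
ee_pos: [0.3576, -0.2854, 0.1131]
eef_rot: [0.907, 0.421, 0.002, 0.003]
ft_force: [9.3, -4.6, -0.6]
width: 0.0141
grip_force: 20.0
```

Request:
drive_tool(moves=[[[0,0,0,0,0,0,0.5],[0,0,0,0,0,0,0.5],[0,0,0,0,0,0,0.5],[0,0,0,0,0,0,0.5],[0,0,0,0,0,0,0.5],[0,0,-0.03,0,0,0,0.5],[0,0,-0.04,0,0,0,0.5],[0,0,-0.04,0,0,0,0.5],[0,0,-0.04,0,0,0,0.5],[0,0,0,0,0,0,0.5]]])

```text
time: 61.25
ee_pos: [0.3577, -0.2852, 0.2673]
eef_rot: [0.907, 0.421, 0.001, 0.005]
ft_force: [0.6, -0.1, -0.0]
width: 0.0434
grip_force: 0.0
```

```bash
python3 - <<'E'
from h import *
np.set_printoptions(suppress=True,precision=3)
print(st());a=snap('scene','s15.png');b=snap('top','t15.png')
for n in('scene','top'):
  for q in['garlic_a_c','garlic_b_c','nut_0_c','lemon_c','cover_grip','shaker_center','shaker_mouth','dial_knob','mug','salt','spice']: print(n,q,[(np.round(d['at']).tolist(),round(d['conf'],2)) for d in r.place_of(n,q)])
print('grip at 0 expected',proj('scene',[.3575,-.2852,.124]),proj('top',[.3575,-.2852,.124]))
g=atz('scene',(74,252),.029);print('bulb',g,np.linalg.norm(g[:2]))
h=cv2.cvtColor(a[244:260,66:84],cv2.COLOR_RGB2HSV);print(a[250:254,72:76].reshape(-1,3)[:6])
E
```

```text
{'time': np.float64(61.25), 'ee_pos': array([ 0.358, -0.285,  0.267]), 'eef_rot': array([0.907, 0.421, 0.001, 0.005]), 'width': np.float64(0.043), 'grip_force': np.float64(0.0), 'ft_force': array([ 0.618, -0.068, -0.004]), 'joint_positions': array([ 1.417, -0.042, -0.807,  1.78 , -0.029,  1.381, -0.087])}
scene garlic_a_c [([256.0, 225.0], 0.5)]
scene garlic_b_c []
scene nut_0_c []
scene lemon_c [([239.0, 365.0], 0.96), ([252.0, 217.0], 0.69), ([255.0, 238.0], 0.64), ([273.0, 271.0], 0.39)]
scene cover_grip [([384.0, 174.0], 0.77)]
scene shaker_center [([275.0, 273.0], 0.83)]
scene shaker_mouth [([283.0, 251.0], 0.81)]
scene dial_knob [([255.0, 226.0], 0.81)]
scene mug [([178.0, 302.0], 0.92), ([380.0, 207.0], 0.26)]
scene salt [([193.0, 241.0], 0.75)]
scene spice [([219.0, 227.0], 0.73)]
top garlic_a_c []
top garlic_b_c []
top nut_0_c []
top lemon_c [([264.0, 211.0], 0.84), ([292.0, 188.0], 0.68), ([167.0, 278.0], 0.67)]
top cover_grip [([382.0, 260.0], 0.73)]
top shaker_center [([231.0, 261.0], 0.8)]
top shaker_mouth [([248.0, 248.0], 0.9), ([386.0, 258.0], 0.53)]
top dial_knob [([229.0, 260.0], 0.46)]
top mug [([186.0, 210.0], 0.55)]
top salt [([243.0, 170.0], 0.5), ([246.0, 247.0], 0.42)]
top spice [([273.0, 170.0], 0.5), ([230.0, 259.0], 0.35)]
grip at 0 expected [388.2 173.2] [386.  260.3]
bulb [0.884 0.396 0.029] 0.9684806043103782
[[193 151 129]
 [224 179 163]
 [226 187 165]
 [232 197 179]
 [189 146 122]
 [212 169 152]]
```

```bash
python3 -c "
from bench import r
print(r.close_job())"
```

```text
the job is handed in; nothing more can be done
None
```

I handed the job in at 61 s without a verdict: three nutmegs and the lemon are in the box, the cover is shut, and the shaker is back in its rest with its dial shut. I left one unidentified bulb about 0.97 m away, because the networks never marked it as garlic and it lies past the stated reach; if it is a real garlic bulb, the job fails.

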